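# Clear the catch tray and tip out the pad holders

## Task

Get the polisher's pad holders out of the tipping caddy. First clear the way: lay the brush from the caddy's lid flat in the metal brush tray, stand the lidded jar upright on the middle of the round cork mat, and stack all the low lidded boxes, in any order, on the tall lidded box, each seated fully down with its base recess over the lid lugs below. Then lift the caddy by its handle bar just far enough, no more than about 45 degrees, for the flap to swing open and every pad holder to slide out into the catch tray, and lower the caddy level onto its stand again; leave the other things on the bench undisturbed.

Things in the scene. Friction and masses are not known exactly. Their poses are not given: they have to be found in the camera images.
- station: fixed tipping stand with its catch tray. Origin: on the worktop, straight below the caddy's tipping axis, at mid width; its y axis points from the tray to the caddy, x along the tipping axis, z up. Tray (rubber-floored, floor at worktop height): inside from x = -132 to 132 mm and y = -194 to -4 mm, side and end walls 20 mm high. Stand and caddy fill y = 0 to 150 mm, x = -90 to 90 mm, up to 138 mm high, the handle bar to 186 mm
- caddy (a joint): tipping angle of the white caddy (rad): 0 = level on its stand, grows as its rear (the handle end) is lifted; stops at 1.4. It turns about a level axis along the station's x through (y = 0, z = 70 mm) of the station. It falls back level when let go; lifting at the handle takes about 3 to 8 N. Its holders begin to slide at about 0.35 to 0.5 rad
- flap (a joint): angle of the caddy's front flap, hinged along the top of its mouth on the tray side (rad): 0 = shut; it hangs by its own weight, so it swings open as the caddy is tipped, and shut when it is level
- caddy_handle (a point): middle of the round steel handle bar above the caddy's rear: bar 12 mm thick along the station's x, 88 mm clear between its two posts, 38 mm clear below it. Level, it is at y = 120 mm, z = 180 mm of the station, that is 120 mm behind and 110 mm above the tipping axis; it moves on a circle about that axis towards the tray as it rises. The bar can turn between finger pads
- big_box: the tall lidded box that the stack is built on, standing on the worktop: 58 mm wide (x axis) x 110 mm long (y axis), lid top 70 mm above its origin (centre of its underside), the same two 8 mm lugs on its lid as the low boxes. 0.9 kg, loose
- jar: lidded white ceramic jar, squat and round, 66 mm wide from 3 to 42 mm height, 68 mm tall with its lid knob (lid fixed on). Origin: centre of its underside, z up. About 0.35 kg
- mat: round cork mat fixed on the worktop, 110 mm wide, 3 mm thick. Origin: centre of its underside
- brush1: short nylon detailing brush that lies across the caddy's clear lid (lid top 138 mm above the worktop). Flat wooden handle 22 mm wide and 20 mm thick, from x = -88 to 22 mm, black head 26 mm wide and 28 mm thick, from x = 20 to 64 mm. Origin: centre of mass on its underside, x along the brush towards the head, z up. 0.06 kg
- rest: fixed shallow metal brush tray on the worktop on the robot side of the caddy, open on top: 75 mm (x axis) x 200 mm (y axis) outside, 22 mm high, walls and floor 4 mm thick. Origin: centre of its underside
- box1: low lidded stacking box: 58 mm wide (x axis) x 110 mm long (y axis), lid top 48 mm above the origin, plus two lugs 8 mm high on the lid (each 39 x 14 mm, centred at y = +-38.5 mm). Under it a recess 44 x 96 mm and 10 mm deep, open below, which goes over the lugs of the box beneath with 2.5 mm play all round; seated, its underside rests on the lid below. Origin: centre of its underside; z up. About 0.25 kg. Grip across the 58 mm. May be absent
- box2: low lidded stacking box: 58 mm wide (x axis) x 110 mm long (y axis), lid top 48 mm above the origin, plus two lugs 8 mm high on the lid (each 39 x 14 mm, centred at y = +-38.5 mm). Under it a recess 44 x 96 mm and 10 mm deep, open below, which goes over the lugs of the box beneath with 2.5 mm play all round; seated, its underside rests on the lid below. Origin: centre of its underside; z up. About 0.25 kg. Grip across the 58 mm. May be absent
- box3: low lidded stacking box: 58 mm wide (x axis) x 110 mm long (y axis), lid top 48 mm above the origin, plus two lugs 8 mm high on the lid (each 39 x 14 mm, centred at y = +-38.5 mm). Under it a recess 44 x 96 mm and 10 mm deep, open below, which goes over the lugs of the box beneath with 2.5 mm play all round; seated, its underside rests on the lid below. Origin: centre of its underside; z up. About 0.25 kg. Grip across the 58 mm. May be absent
- pad_holder1: grey plastic pad holder: disc 62 mm wide, 14 mm thick, with a steel hub 24 mm wide and 6 mm high; origin at the centre of its flat face; starts flat inside the caddy. May be absent
- pad_holder2: grey plastic pad holder: disc 62 mm wide, 14 mm thick, with a steel hub 24 mm wide and 6 mm high; origin at the centre of its flat face; starts flat inside the caddy. May be absent
- pad_holder3: grey plastic pad holder: disc 62 mm wide, 14 mm thick, with a steel hub 24 mm wide and 6 mm high; origin at the centre of its flat face; starts flat inside the caddy. May be absent
- pad_holder4: grey plastic pad holder: disc 62 mm wide, 14 mm thick, with a steel hub 24 mm wide and 6 mm high; origin at the centre of its flat face; starts flat inside the caddy. May be absent
- polisher: compact cordless polisher, grey, red press button, 220 mm long. Not part of the job
- brush2: the other short brush, of the same kind, on the worktop at the far right. Not part of the job
- spray_bottle: white bottle, 64 mm wide, 170 mm tall, at the far side. Not part of the job
- wax_tin: flat round metal tin, 68 mm wide, 35 mm tall. Not part of the job

How it is judged:
By the outcome, as a careful person would: the job done as asked, in the order asked, and still so for the second after the job is handed in, with the robot touching nothing.
Of box1, box2, box3 only 2 to 3 are there at a start; the rules pass over those that are not, and their reading is None.
Of pad_holder1, pad_holder2, pad_holder3, pad_holder4 only 2 to 4 are there at a start; the rules pass over those that are not, and their reading is None.
At some moment in a run one of jar may be knocked a few centimetres aside while the robot is not near it.
Once in a run the grip may slacken for a moment while it holds something.
It also fails if it takes over 210 s, if anything falls off the work surface, if the arm or the gripper's body presses on something with over 40 N, if the wrist force passes 120 N, or if a joint passes its speed limit or range.

## Robot

A 7-joint arm with a two-finger parallel gripper is mounted at the origin on the work surface. World frame = base frame: x ahead of the robot, y to its left, z up, the work surface at z = 0. Lengths are in mm, angles in rad, forces in N, time in s.
With the tool pointing down it reaches from about 400 to 875 mm from the base axis. Payload 4.4 kg.
Tool frame: the origin (TCP) lies on the centre line of the jaws, within the pads' length; the fingertips stand 8 mm ahead of it and the grasp point (between the pads) lies 11 mm behind it; x points along the fingers, z is the direction in which the jaws open and shut, and the axes are right-handed (so a half turn about x gives the same grasp; the last joint's range is limited). The gripper opens to 85 mm and grips with 20 to 120 N. Pads are 22 mm wide; open, the fingers measure 114 mm over their backs; the gripper's body (76 mm by 85 mm) begins 54 mm behind the grasp point. The pads swing forward as they close: fully open they stand 13 mm farther back than shut.
Start: joints at [1.088, 0.628, 0.038, 1.517, -0.027, 0.996, -0.02], TCP at [263.172, -594.355, 239.313] pointing down, gripper open.
Joint ranges: [-3.06, 3.06], [-0.37, 2.12], [-1.25, 1.32], [0.18, 2.47], [-1.1, 4.24], [0.23, 1.98], [-2.94, 2.94]. Speed limits (rad/s): [2.57, 2.57, 3.14, 3.14, 3.14, 3.14, 3.14].

## Interface

Orientations are given as [roll, pitch, yaw] about the fixed x, y, z axes, in that order (R = Rz(yaw) Ry(pitch) Rx(roll)).
In Python, from cell import ctrl, get_image, camera_params gives the robot as it stands. The module is installed in compiled form; this text tells all that it offers.
- The arm moves only by the shell command python3 -m handwheel 'ROWS'. ROWS is text: rows parted by semicolons, each of 7 numbers parted by spaces: the opening, from -1 (shut) to 1 (fully open), then the shift along the tool's x, y, z in mm, then the turn, a rotation vector about the tool's x, y, z in rad. In form: grip x y z wx wy wz; .... A call has 1 to 10 rows; each row shifts and turns the pose as measured when the row begins, along the tool's axes as they then stand; what a row does not reach is not made up. A row lasts 1/10 s, in which the tool goes at most 50 mm and 8.59 degrees, less where a joint would pass 70% of its speed; a pose out of reach is approached as far as the arm can. A call with a gripper value outside its range is refused whole. The fingers move at their own pace and stop on an object; the grip force is fixed at half the most. Time passes only in rows, so rows that do not move let the fingers close. It gives the time, the measured TCP pose, the force and the opening at its end, in the units of the state.
- ctrl.read_state(): the state, without advancing time (a new reading comes with each control period).
- get_image(name): name is "side" or "top"; returns the picture (400x640x3 uint8, blue, green, red); there is no depth.
- camera_params(name): a dict with "fx", "fy", "cx", "cy" (pixels), "eye" and "orientation" of the camera in the world. Camera axes: x right, y up, looking along -z (the intrinsics and any distortion apply to the point x, -y, -z); pixel columns grow to the right and rows downward; lengths in mm; the calibration is good to about 2 mm. A picture is of the moment at which its call begins. camera_params takes no time and is no camera call.
- ctrl.finish_job(): hands the job in, once; it reports no verdict.
The state is a dict: "clock": time; "qpos": joint angles; "qd": joint speeds; "tau": joint torques, N m; "eef_pos": TCP position; "tool_rot": TCP orientation; "force": force on the tool from outside, world axes, zero at the start; "torque": the same for the moment, N m; "width": finger opening in mm.
Only numpy, scipy, OpenCV 4.12 (cv2) and the standard library are available. Lean on these libraries where they do the work, as an engineer would, in place of code of your own. Each camera call takes 0.05 s, during which the arm holds its last target.

## Working session

There is one attempt and no reset: what is moved stays moved. The work goes in short steps, Python scripts to look and compute and a shell command to move; the robot and the scene stay as the last step left them, time stands still between calls to the robot, and variables do not carry over. Pictures are saved under pics/ and viewed, and the job is handed in when it is done.

```bash
mkdir -p pics
python3 - <<'E'
from cell import ctrl,get_image,camera_params
import cv2
for n in("side","top"):
    cv2.imwrite(f"pics/{n}0.png",get_image(n)); print(n,camera_params(n))
print(ctrl.read_state())
E
```

```text
side {'fx': 408.80388825358654, 'fy': 408.80388825358654, 'cx': 314.9054378859247, 'cy': 200.45695459755754, 'eye': array([  9.9385495 , 761.71388971, 785.98938847]), 'orientation': array([ 1.00639465e+00,  1.58053445e-03, -2.56518924e+00])}
top {'fx': 453.61325986666645, 'fy': 453.61325986666645, 'cx': 317.9679828888646, 'cy': 202.6331839091883, 'eye': array([ 292.7220212 ,  -88.66021881, 1577.85566783]), 'orientation': array([ 0.20856193, -0.00561429, -1.55606101])}
{'clock': 0.1, 'qpos': array([ 1.08822255,  0.62925165,  0.0383957 ,  1.51829409, -0.02698246,
        0.99632216, -0.02002454]), 'qd': array([-1.37978032e-03, -2.50899504e-03,  6.46860180e-05, -3.28110409e-03,
       -1.58114110e-03,  1.61956371e-03,  1.30877944e-03]), 'tau': array([ 1.85179335e-03, -5.64531326e+01,  1.22977540e+00, -1.93972242e+01,
        1.11772958e-02,  5.46301409e-03,  1.54235647e-05]), 'eef_pos': array([ 262.94661729, -593.81792531,  238.47309563]), 'tool_rot': array([-3.13907384,  1.56903748,  1.99011302]), 'force': array([-0.55467029,  0.66155337, -0.447915  ]), 'torque': array([-0.04205896, -0.00878445,  0.01575317]), 'width': 85.3464091073385}
```

View pics/side0.png

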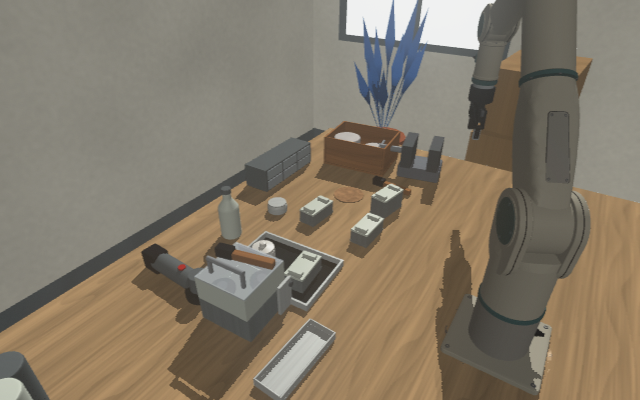

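View pics/top0.png

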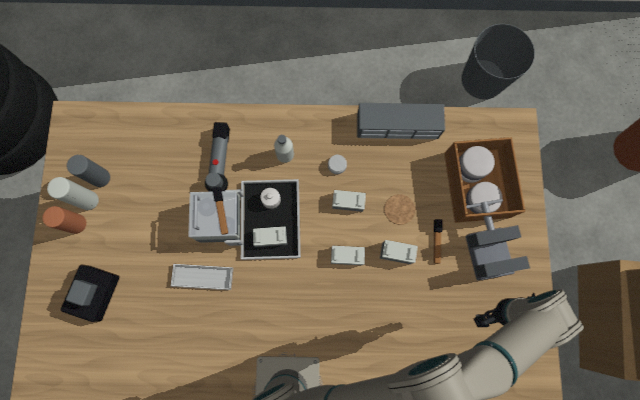

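```bash
cat > h.py <<'E'
import numpy as np,cv2
from scipy.spatial.transform import Rotation as Ro
from cell import ctrl,get_image,camera_params
P={n:camera_params(n) for n in("side","top")}
def Rm(rpy): return Ro.from_euler('xyz',rpy).as_matrix()
def bp(n,u,v,z):
    p=P[n];d=np.array([(u-p['cx'])/p['fx'],-(v-p['cy'])/p['fy'],-1.])
    d=Rm(p['orientation'])@d; t=(z-p['eye'][2])/d[2]; return (p['eye']+t*d)[:2]
def pj(n,X):
    p=P[n];c=Rm(p['orientation']).T@(np.asarray(X,float)-p['eye'])
    return np.array([p['cx']+p['fx']*c[0]/-c[2],p['cy']-p['fy']*c[1]/-c[2]])
def crop(n,u0,v0,w,h,s,f,img=None):
    im=get_image(n) if img is None else img
    cv2.imwrite(f"pics/{f}.png",cv2.resize(im[v0:v0+h,u0:u0+w],None,fx=s,fy=s,interpolation=cv2.INTER_CUBIC))
def outline(n,im,o,yaw,z0,z1,hx,hy,col=(0,0,255)):
    c,s=np.cos(yaw),np.sin(yaw);R=np.array([[c,-s],[s,c]])
    for z in(z0,z1):
        pts=[pj(n,[*(np.array(o)+R@[a*hx,b*hy]),z]) for a,b in((1,1),(1,-1),(-1,-1),(-1,1))]
        cv2.polylines(im,[np.int32(np.round(np.array(pts)*8))],True,col,1,cv2.LINE_AA,3)
def st():
    s=ctrl.read_state();print('t',round(s['clock'],2),'p',s['eef_pos'].round(1),'rpy',s['tool_rot'].round(3),'F',s['force'].round(1),'w',round(s['width'],1));return s
E
python3 - <<'E'
from h import *
im=cv2.imread('pics/top0.png');crop('top',160,110,160,190,5,'t1a',im[:, :])
crop('top',300,150,160,120,5,'t1b',im)
im=cv2.imread('pics/side0.png');crop('side',180,210,170,140,4.6,'s1a',im);crop('side',260,160,160,100,5,'s1b',im)
print(bp('top',288,375,0))
E
```

```text
[45.65371255 -2.56236591]
```

```bash
python3 -c "
import cv2
for a in 't1a t1b s1a s1b'.split(): print(cv2.imread('pics/'+a+'.png').shape)"
```

```text
(950, 800, 3)
(600, 800, 3)
(644, 782, 3)
(500, 800, 3)
```

Run:
```python
from h import *
im=cv2.imread('pics/top0.png');crop('top',180,160,130,140,4.2,'t1a',im)
im=cv2.imread('pics/side0.png');crop('side',180,210,170,140,4.2,'s1a',im)
```

```text
(no output)
```

View pics/t1a.png

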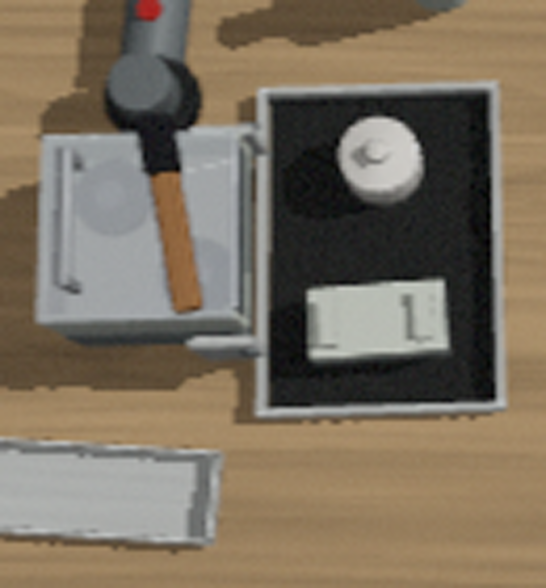

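View pics/t1b.png

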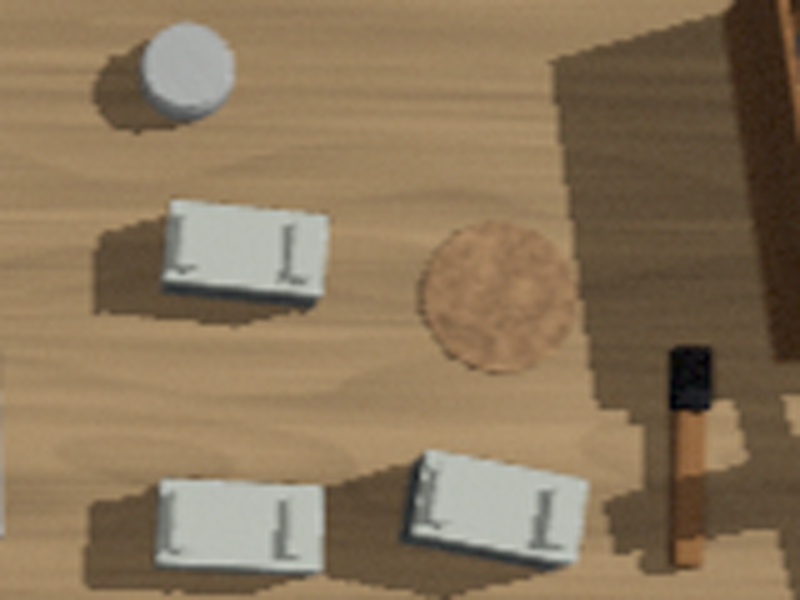

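View pics/s1a.png

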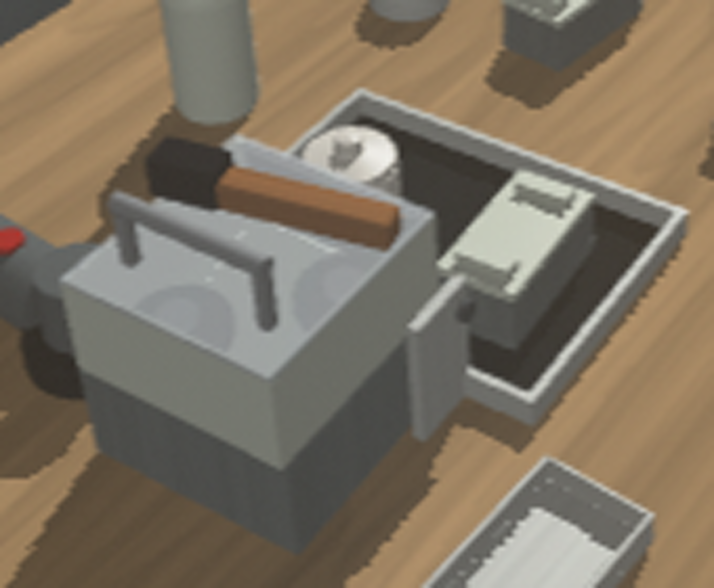

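View pics/s1b.png

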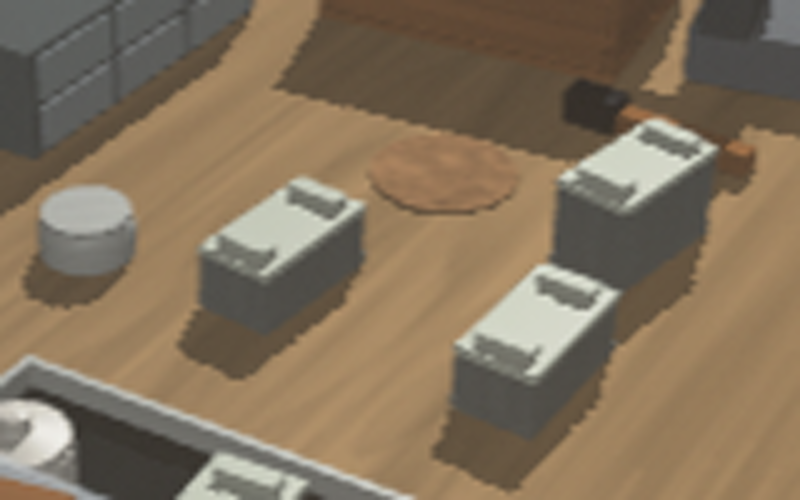

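```bash
cat >> h.py <<'E'
def lid(im,u0,v0,u1,v1,z,thr=165,n='top',S=6):
    sub=cv2.resize(im[v0:v1,u0:u1],None,fx=S,fy=S,interpolation=cv2.INTER_CUBIC)
    m=(sub.min(2)>thr).astype(np.uint8)
    m=cv2.morphologyEx(m,cv2.MORPH_CLOSE,np.ones((15,15)))
    cs,_=cv2.findContours(m,cv2.RETR_EXTERNAL,cv2.CHAIN_APPROX_NONE)
    c=max(cs,key=cv2.contourArea)[:,0,:].astype(float)
    w=np.array([bp(n,u0+(a+.5)/S-.5,v0+(b+.5)/S-.5,z) for a,b in c],np.float32)
    (cx,cy),(a,b),an=cv2.minAreaRect(w)
    # long axis angle
    an=np.radians(an)+(np.pi/2 if b>a else 0)
    an=(an+np.pi/2)%np.pi-np.pi/2
    return np.array([cx,cy]),an,sorted((a,b))
E
python3 - <<'E'
from h import *
im=cv2.imread('pics/top0.png')
for nm,b,z in (('far',(325,185,372,217),48),('near',(325,240,370,272),48),('big',(376,235,423,268),70),('tray',(248,222,292,250),48)):
  for thr in(150,165,180):
    print(nm,thr,*lid(im,*b,z,thr))
E
```

```text
far 150 [ 631.31561279 -199.44726562] 1.481914923310156 [56.773956298828125, 109.65892791748047]
far 165 [ 631.34295654 -199.40045166] 1.4803547103855332 [55.502166748046875, 108.37555694580078]
far 180 [ 631.02099609 -199.26327515] 1.4884295479687077 [54.34849166870117, 105.44237518310547]
near 150 [ 439.95492554 -195.46815491] 1.533926858873567 [57.07899475097656, 109.23198699951172]
near 165 [ 439.98147583 -195.42079163] 1.5339284567702212 [55.901405334472656, 107.95915222167969]
near 180 [ 440.07766724 -195.42686462] 1.534380794681371 [54.4773063659668, 105.64131927490234]
big 150 [ 452.82427979 -367.1975708 ] 1.3956428850614753 [57.025394439697266, 109.5990982055664]
big 165 [ 452.83666992 -367.09844971] 1.3956286371496436 [55.717926025390625, 107.62889099121094]
big 180 [ 452.82794189 -367.3460083 ] 1.3983708941240978 [54.28227996826172, 104.51747131347656]
tray 150 [500.0496521  70.5532608] -1.4774319576681982 [56.827152252197266, 109.04202270507812]
tray 165 [500.34857178  70.52868652] -1.48107441302537 [55.99787902832031, 108.0996322631836]
tray 180 [500.52371216  70.57674408] -1.4837117248081189 [54.657440185546875, 106.90573120117188]
```

Run:
```python
from h import *
im=cv2.imread('pics/top0.png')
s=st(); print(Rm(s['tool_rot']).round(3))
f=lambda a,b:(180+(a+.5)/4.2-.5,160+(b+.5)/4.2-.5)
print('tray rim'); 
for p in((258,88),(498,82),(507,412),(256,417)): print(bp('top',*f(*p),20).round(1))
print('tray inner rim')
for p in((270,99),(487,94),(496,399),(271,405)): print(bp('top',*f(*p),20).round(1))
print('bar',bp('top',*f(63,152),183).round(1),bp('top',*f(70,287),183).round(1))
print('brush');
for p in((174,308),(202,305),(180,172),(153,173),(178,120),(142,128)): print(bp('top',*f(*p),158).round(1))
g=lambda a,b:(180+(a+.5)/4.2-.5,210+(b+.5)/4.2-.5)
print('side brush')
for p in((385,230),(399,208),(230,170)):print(bp('side',*g(*p),158).round(1))
print('side bar',bp('side',*g(117,205),180).round(1),bp('side',*g(265,266),180).round(1))
print('rest')
for u,v in((173,265),(231.5,267.5),(230,289.5),(171,287)): print(bp('top',u,v,22).round(1))
print('jar knob/top',bp('top',*f(375,153),66).round(1)); print(bp('top',*f(380,158),50).round(1))
k=lambda a,b:(300+a/5,150+b/5)
print('mat',[bp('top',*k(*p),3).round(1) for p in((420,297),(577,297),(497,220),(499,372))])
```

```text
t 0.1 p [ 262.9 -593.8  238.5] rpy [-3.139  1.569  1.99 ] F [-0.6  0.7 -0.4] w 85.3
[[-0.001  0.914  0.405]
 [ 0.002  0.405 -0.914]
 [-1.    -0.    -0.002]]
tray rim
[698.1 181.2]
[706.6 -21.1]
[428.9 -35.1]
[421.8 169. ]
tray inner rim
[688.7 170.6]
[696.  -12.1]
[439.4 -25.8]
[431.7 157.3]
bar [603.8 296.5] [501.7 284.1]
brush
[490.8 211.7]
[493.4 190.9]
[595.2 213.3]
[594.1 233.8]
[635.9 217.2]
[629.1 244.4]
side brush
[485.7 216. ]
[490.6 197.2]
[592.5 223.6]
side bar [603.  297.7] [503.7 290.7]
rest
[397.5 397.2]
[392.1 198. ]
[318.6 199.1]
[323.9 398. ]
jar knob/top [633.1  75.4]
[632.6  72.9]
mat [array([ 605.4, -326.7]), array([ 607.1, -438. ]), array([ 662.2, -382.5]), array([ 552.5, -381.5])]
```

```bash
cat >> h.py <<'E'
def plan(x,y,z,phi):
    s=st();R=Rm(s['tool_rot']);zx,zy=np.cos(phi),np.sin(phi)
    T=np.array([[0,0,zx],[0,0,zy],[-1,0,0]],float);T[:,1]=np.cross(T[:,2],T[:,0])
    w=Ro.from_matrix(R.T@T).as_rotvec()
    d=np.array([x,y,z])-s['eef_pos']
    print('turn',w.round(3),'shift before turn',(R.T@d).round(1),'after turn',(T.T@d).round(1),'rows',(np.linalg.norm(d)/45).round(1))
def go(t=1): pass
E
python3 -c "
from h import *
plan(569,219,250,-1.361)"
```

```text
t 0.1 p [ 262.9 -593.8  238.5] rpy [-3.139  1.569  1.99 ] F [-0.6  0.7 -0.4] w 85.3
turn [ 0.207 -0.002  0.   ] shift before turn [ -10.4  608.9 -619.4] after turn [ -11.5  468.6 -731.3] rows 19.3
```

```bash
python3 -m handwheel '0 -3 0 0 0.1 0 0;0 -3 0 0 0.107 0 0;0 -1 23 -36 0 0 0;0 0 23 -36 0 0 0;0 0 23 -36 0 0 0;0 0 23 -36 0 0 0;0 0 23 -36 0 0 0;0 0 23 -36 0 0 0;0 0 23 -36 0 0 0;0 0 23 -36 0 0 0' ; python3 -c "
from h import *
plan(569,219,250,-1.361)"
```

```text
clock: 1.1
eef_pos: [384.8, -268.7, 241.0]
tool_rot: [-2.175, 1.563, 2.725]
force: [1.0, 0.0, -0.8]
width: 43.0
t 1.1 p [ 384.8 -268.7  241. ] rpy [-2.175  1.563  2.725] F [ 1.   0.  -0.8] w 43.0
turn [-0.022 -0.004  0.006] shift before turn [  -8.8  271.9 -444.8] after turn [  -9.   281.7 -438.7] rows 11.6
```

```bash
python3 -m handwheel '0 -1 25 -39 0 0 0;0 -1 25 -39 0 0 0;0 -1 25 -39 0 0 0;0 0 25 -39 0 0 0;0 0 25 -39 0 0 0;0 0 25 -39 0 0 0;0 0 25 -39 0 0 0;0 0 25 -39 0 0 0;0 0 25 -39 0 0 0;0 0 20 -30 0 0 0' ; python3 -c "
from h import *
plan(569,219,220,-1.361)"
```

```text
clock: 2.1
eef_pos: [557.0, 170.9, 242.5]
tool_rot: [-2.051, 1.561, 2.85]
force: [0.3, 0.2, -0.1]
width: 42.6
t 2.1 p [557.  170.9 242.5] rpy [-2.051  1.561  2.85 ] F [ 0.3  0.2 -0.1] w 42.6
turn [-0.021 -0.005  0.009] shift before turn [ 22.6  21.  -44.9] after turn [ 22.5  21.7 -44.5] rows 1.2
```

```bash
python3 -m handwheel '0 0 11 -22 -0.02 -0.005 0.009;0 11 11 -22 0 0 0;0 12 0 0 0 0 0;0 0 0 0 0 0 0'
python3 - <<'E'
from h import *
plan(569,219,154,-1.361)
a=get_image('top');b=get_image('side');crop('top',180,160,130,100,3.5,'t2',a);crop('side',180,190,130,120,3.5,'s2',b)
A=cv2.imread('pics/t2.png');B=cv2.imread('pics/s2.png');B=cv2.resize(B,(int(B.shape[1]*350/420),350));cv2.imwrite('pics/c2.png',np.hstack([A,B]))
E
```

```text
clock: 2.5
eef_pos: [569.8, 228.4, 216.6]
tool_rot: [-3.022, 1.568, 1.91]
force: [0.2, -0.6, 0.6]
width: 42.4
t 2.5 p [569.8 228.4 216.6] rpy [-3.022  1.568  1.91 ] F [ 0.2 -0.6  0.6] w 42.4
turn [ 0.01  -0.003  0.   ] shift before turn [62.6 -2.8  9.2] after turn [62.6 -2.7  9.1] rows 1.4
```

View pics/c2.png

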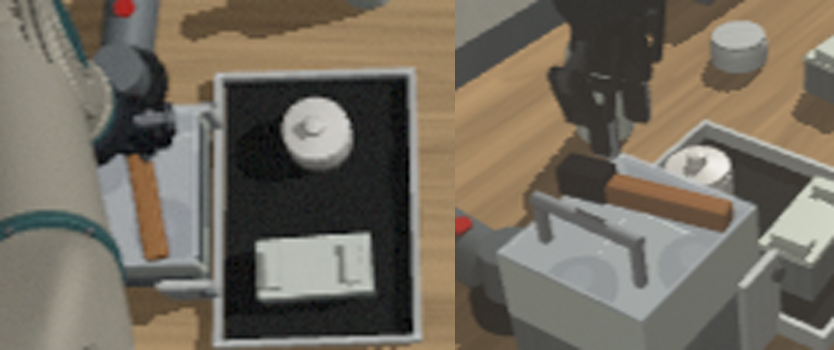

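```bash
python3 -m handwheel '0 10 -1.5 4 0.01 -0.003 0;0 18 -1 3 0 0 0;0 18 0 2 0 0 0;0 14 0 0 0 0 0;0 2 0 0 0 0 0'
python3 - <<'E'
from h import *
plan(569,219,153,-1.361)
a=get_image('top');b=get_image('side');crop('side',180,190,130,120,5,'s3',b)
E
```

```text
clock: 3.1
eef_pos: [572.1, 211.2, 156.1]
tool_rot: [1.196, 1.564, -0.178]
force: [-0.2, 0.5, 0.6]
width: 42.7
t 3.1 p [572.1 211.2 156.1] rpy [ 1.196  1.564 -0.178] F [-0.2  0.5  0.6] w 42.7
turn [-0.013  0.003 -0.007] shift before turn [ 3.1 -1.5 -8.3] after turn [ 3.1 -1.4 -8.3] rows 0.2
```

View pics/s3.png

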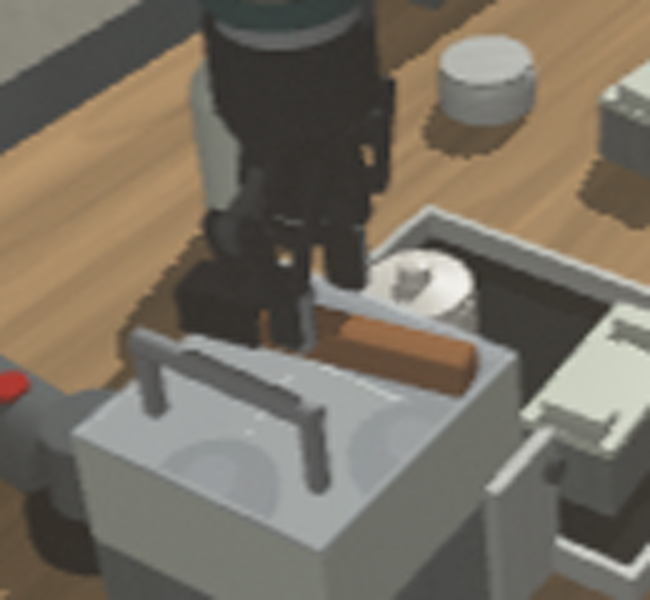

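```bash
python3 -m handwheel '0 1 -1 -6 -0.01 0 -0.006;0 0 0 0 0 0 0;0 0 0 0 0 0 0' ; python3 -c "
from h import *
plan(569,219,153,-1.361)"
```

```text
clock: 3.5
eef_pos: [572.1, 217.8, 158.7]
tool_rot: [1.299, 1.564, -0.064]
force: [-0.5, 0.1, 0.4]
width: 42.5
t 3.5 p [572.1 217.8 158.7] rpy [ 1.299  1.564 -0.064] F [-0.5  0.1  0.4] w 42.5
turn [-0.002  0.002 -0.006] shift before turn [ 5.7 -2.8 -1.8] after turn [ 5.7 -2.8 -1.8] rows 0.1
```

```bash
python3 -m handwheel '0 6 -2 -1.5 0 0 -0.005;0 1 0 0 0 0 0;-1 0 0 0 0 0 0;-1 0 0 0 0 0 0;-1 0 0 0 0 0 0;-1 0 0 0 0 0 0' ; python3 -c "
from h import *
plan(569,219,153,-1.361)"
```

```text
clock: 4.1
eef_pos: [570.0, 219.6, 152.2]
tool_rot: [1.093, 1.568, -0.27]
force: [-0.3, -0.3, 0.1]
width: 20.4
t 4.1 p [570.  219.6 152.2] rpy [ 1.093  1.568 -0.27 ] F [-0.3 -0.3  0.1] w 20.4
turn [-0.002  0.001 -0.002] shift before turn [-0.8 -1.1  0.4] after turn [-0.8 -1.1  0.4] rows 0.0
```

```bash
python3 -m handwheel '-1 -10 0 0 0 0 0;-1 -20 0 0 0 0 0;-1 -25 0 0 0 0 0;-1 -25 0 0 0 0 0;-1 -10 0 0 0 0 0' ; python3 -c "
from h import *
crop('side',150,130,230,180,3,'s4')
plan(358,298,235,-0.027)"
```

```text
clock: 4.6
eef_pos: [568.5, 218.8, 244.9]
tool_rot: [-0.803, 1.567, -2.166]
force: [-0.2, -0.4, -0.1]
width: 20.2
t 4.65 p [568.9 218.9 245.7] rpy [-0.467  1.568 -1.831] F [ 1.5 -0.1  1. ] w 20.6
turn [-1.336e+00  1.000e-03  2.000e-03] shift before turn [  10.7 -190.  -120.9] after turn [  10.7   73.4 -212.9] rows 5.0
```

View pics/s4.png

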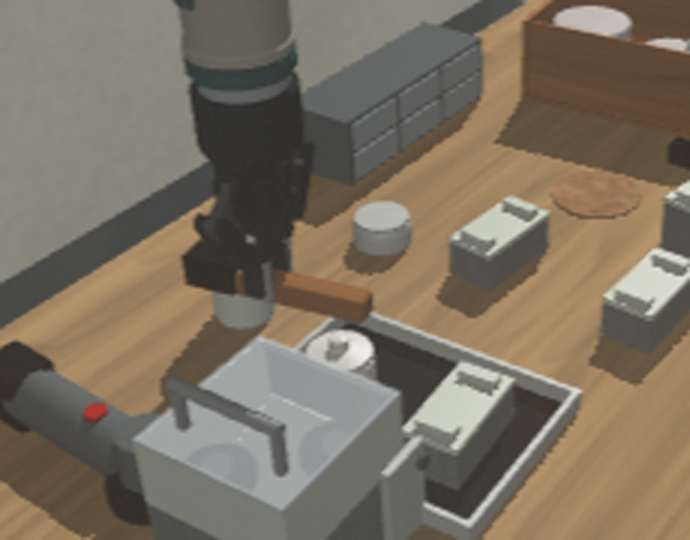

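```bash
python3 -m handwheel '-1 0 -12 -7 -0.14 0 0;-1 0 -15 -10 -0.14 0 0;-1 0 -10 -12 -0.14 0 0;-1 0 -8 -15 -0.14 0 0;-1 0 -4 -18 -0.14 0 0;-1 0 0 -20 -0.14 0 0;-1 0 2 -20 -0.14 0 0;-1 0 4 -20 -0.14 0 0;-1 0 6 -20 -0.14 0 0;-1 0 0 0 0 0 0' ; python3 -c "
from h import *
plan(358,303,200,-0.027)"
```

```text
clock: 5.65
eef_pos: [415.5, 292.9, 239.4]
tool_rot: [-2.281, 1.559, -2.334]
force: [-0.4, -0.6, -1.0]
width: 20.5
t 5.65 p [415.5 292.9 239.4] rpy [-2.281  1.559 -2.334] F [-0.4 -0.6 -1. ] w 20.5
turn [-0.026 -0.008  0.009] shift before turn [ 39.8   7.4 -57.7] after turn [ 39.4   8.6 -57.8] rows 1.6
```

```bash
python3 -m handwheel '-1 5 2 -15 -0.026 -0.008 0.009;-1 10 2 -15 0 0 0;-1 10 2 -15 0 0 0;-1 10 2 -8 0 0 0;-1 0 0 0 0 0 0;-1 0 0 0 0 0 0'
python3 - <<'E'
from h import *
plan(358,303,19,-0.027)
a=get_image('top');b=get_image('side');crop('top',130,220,120,100,4,'t5',a);crop('side',230,220,120,180,3,'s5',b)
E
```

```text
clock: 6.25
eef_pos: [364.7, 299.6, 201.1]
tool_rot: [-1.356, 1.568, -1.398]
force: [0.3, -0.2, -1.3]
width: 20.3
t 6.25 p [364.7 299.6 201.1] rpy [-1.356  1.568 -1.398] F [ 0.3 -0.2 -1.3] w 20.3
turn [-0.016  0.001  0.003] shift before turn [182.1   3.6  -6.9] after turn [182.1   3.3  -6.8] rows 4.1
```

View pics/s5.png

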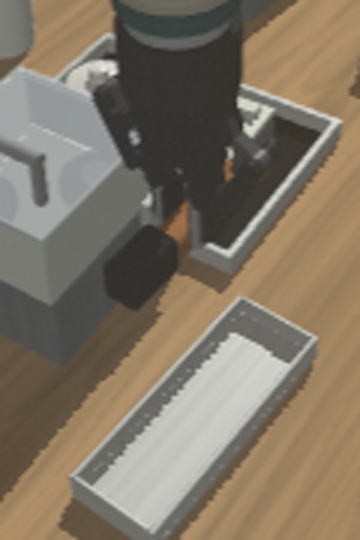

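View pics/t5.png

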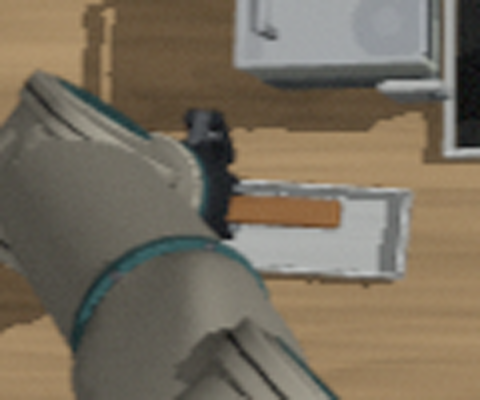

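```bash
python3 -m handwheel '-1 20 1 -3 -0.016 0.001 0.003;-1 30 1 -2 0 0 0;-1 35 1 -2 0 0 0;-1 35 0 0 0 0 0;-1 25 0 0 0 0 0;-1 15 0 0 0 0 0;-1 0 0 0 0 0 0;-1 0 0 0 0 0 0'
python3 - <<'E'
from h import *
plan(358,303,19,-0.027)
E
```

```text
clock: 7.15
eef_pos: [370.1, 306.7, 39.6]
tool_rot: [0.658, 1.553, 0.62]
force: [0.2, 0.1, -0.0]
width: 20.6
t 7.15 p [370.1 306.7  39.6] rpy [0.658 1.553 0.62 ] F [ 0.2  0.1 -0. ] w 20.6
turn [-0.011  0.014 -0.011] shift before turn [ 20.4  -4.4 -12.3] after turn [ 20.6  -4.  -12. ] rows 0.5
```

```bash
python3 -m handwheel '-1 0 -4 -11 -0.011 0.014 -0.011;-1 0 0 0 0 0 0;-1 0 0 0 0 0 0'
python3 - <<'E'
from h import *
plan(358,303,20,-0.027)
E
```

```text
clock: 7.45
eef_pos: [359.9, 303.8, 42.0]
tool_rot: [0.771, 1.568, 0.743]
force: [-0.1, -0.0, 0.2]
width: 20.3
t 7.45 p [359.9 303.8  42. ] rpy [0.771 1.568 0.743] F [-0.1 -0.   0.2] w 20.3
turn [-0.     0.002 -0.002] shift before turn [22.  -0.9 -1.9] after turn [22.  -0.9 -1.9] rows 0.5
```

```bash
python3 -m handwheel '-1 8 0 -1 0 0 0;-1 7 0 -1 0 0 0;-1 5 0 -1 0 0 0;-1 2 0 0 0 0 0;-1 0 0 0 0 0 0'
python3 - <<'E'
from h import *
plan(358,303,20,-0.027)
crop('side',230,220,120,180,3,'s6')
E
```

```text
clock: 7.95
eef_pos: [357.3, 304.6, 18.7]
tool_rot: [0.823, 1.565, 0.795]
force: [0.7, -0.7, -1.0]
width: 20.5
t 7.95 p [357.3 304.6  18.7] rpy [0.823 1.565 0.795] F [ 0.7 -0.7 -1. ] w 20.5
turn [-0.001  0.004 -0.004] shift before turn [-1.3 -1.6  0.8] after turn [-1.3 -1.6  0.8] rows 0.0
```

View pics/s6.png

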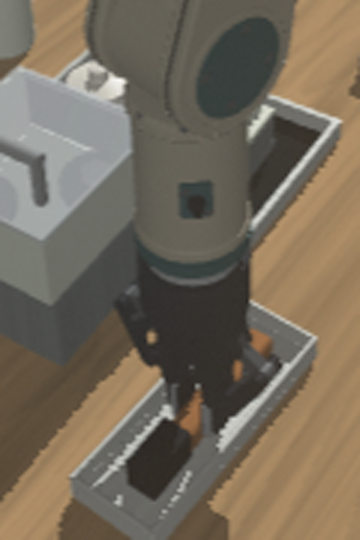

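```bash
python3 -m handwheel '-0.3 0 0 0 0 0 0;-0.3 0 0 0 0 0 0;-0.3 0 0 0 0 0 0;-0.3 -8 0 0 0 0 0;-0.3 -15 0 0 0 0 0;-0.3 -25 0 0 0 0 0;0 -35 0 0 0 0 0;0 -40 0 0 0 0 0;0 -35 0 0 0 0 0;1 -15 0 0 0 0 0'
python3 - <<'E'
from h import *
st()
crop('side',230,220,120,180,3,'s7')
E
```

```text
clock: 9.0
eef_pos: [354.8, 303.0, 199.6]
tool_rot: [0.13, 1.569, 0.105]
force: [1.1, 0.4, 0.0]
width: 56.1
t 9.0 p [354.8 303.  199.6] rpy [0.13  1.569 0.105] F [1.1 0.4 0. ] w 56.1
```

View pics/s7.png

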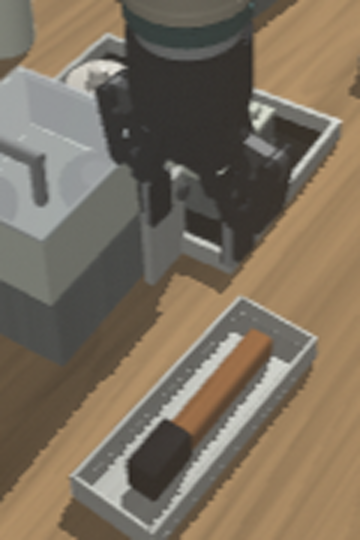

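```bash
cat >> h.py <<'E'
def circ(n,im,o,r,z,col=(0,0,255)):
    a=np.linspace(0,2*np.pi,60)
    pts=np.array([pj(n,[o[0]+r*np.cos(t),o[1]+r*np.sin(t),z]) for t in a])
    cv2.polylines(im,[np.int32(np.round(pts*8))],True,col,1,cv2.LINE_AA,3)
def big(im,u0,v0,w,h,s): 
    return cv2.resize(im[v0:v0+h,u0:u0+w],None,fx=s,fy=s,interpolation=cv2.INTER_CUBIC)
def bigP(n,im,u0,v0,s):  # shifted camera for drawing on crop
    p=dict(P[n]);p['fx']*=s;p['fy']*=s;p['cx']=(p['cx']+.5-u0)*s-.5;p['cy']=(p['cy']+.5-v0)*s-.5
    P[n+'z']=p
E
python3 - <<'E'
from h import *
o=(633,73)
for n,u0,v0,w,h in(('top',240,170,60,60),('side',230,215,100,70)):
    im=get_image(n);b=big(im,u0,v0,w,h,6);bigP(n,im,u0,v0,6)
    for z in(3,42):circ(n+'z',b,o,33,z)
    cv2.imwrite(f'pics/j_{n}.png',b)
E
```

```text
(no output)
```

View pics/j_top.png

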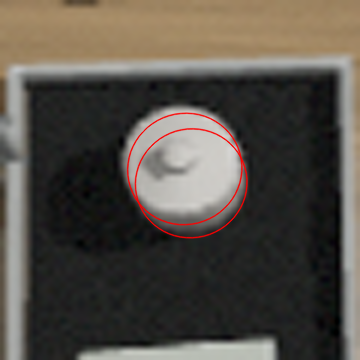

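View pics/j_side.png

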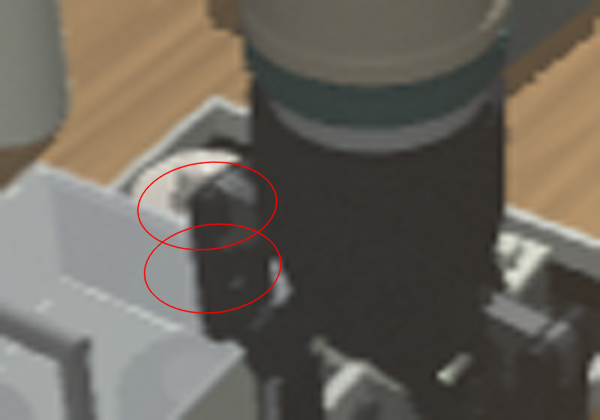

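```bash
python3 -m handwheel '1 -30 0 0 0.14 0 0;1 -20 0 0 0.14 0 0;1 0 0 0 0.14 0 0;1 0 0 0 0.14 0 0;1 0 0 0 0.14 0 0;1 0 0 0 0.14 0 0;1 0 0 0 0.14 0 0;1 0 0 0 0.14 0 0;1 0 0 0 0.14 0 0;1 0 0 0 0.14 0 0' ; python3 -c "
from h import *
plan(636,75,240,-1.571)"
```

```text
clock: 10.15
eef_pos: [348.7, 295.0, 239.7]
tool_rot: [-0.799, 1.547, -2.281]
force: [-0.1, -0.3, -0.5]
width: 85.2
t 10.15 p [348.7 295.  239.7] rpy [-0.799  1.547 -2.281] F [-0.1 -0.3 -0.5] w 85.2
turn [0.089 0.018 0.017] shift before turn [ -0.8 266.7 244.5] after turn [ -0.3 287.3 219.9] rows 8.0
```

```bash
python3 -m handwheel '1 0 10 8 0.089 0.018 0.017;1 0 33 25 0 0 0;1 0 33 25 0 0 0;1 0 33 25 0 0 0;1 0 33 25 0 0 0;1 0 33 25 0 0 0;1 0 33 25 0 0 0;1 0 30 22 0 0 0;1 0 15 10 0 0 0;1 0 0 0 0 0 0' ; python3 -c "
from h import *
plan(636,75,120,-1.571)"
```

```text
clock: 11.15
eef_pos: [602.3, 94.8, 224.4]
tool_rot: [-1.005, 1.545, -2.575]
force: [-0.4, 0.6, -0.9]
width: 85.5
t 11.15 p [602.3  94.8 224.4] rpy [-1.005  1.545 -2.575] F [-0.4  0.6 -0.9] w 85.5
turn [0.001 0.014 0.022] shift before turn [104.   36.   18.4] after turn [104.4  33.7  19.8] rows 2.5
```

```bash
python3 -m handwheel '1 10 12 8 0 0.014 0.022;1 25 12 8 0 0 0;1 30 6 3 0 0 0;1 20 0 0 0 0 0;1 0 0 0 0 0 0;1 0 0 0 0 0 0'
python3 - <<'E'
from h import *
plan(636,75,120,-1.571)
o=(636,75)
for n,u0,v0,w,h in(('top',240,170,60,60),('side',230,215,100,70)):
    im=get_image(n);b=big(im,u0,v0,w,h,6);bigP(n,im,u0,v0,6)
    for z in(3,42):circ(n+'z',b,o,33,z)
    cv2.imwrite(f'pics/j2_{n}.png',b)
E
```

```text
clock: 11.75
eef_pos: [624.4, 80.4, 131.9]
tool_rot: [-1.64, 1.559, 3.079]
force: [0.9, 0.2, 0.6]
width: 85.6
t 11.75 p [624.4  80.4 131.9] rpy [-1.64   1.559  3.079] F [0.9 0.2 0.6] w 85.6
turn [ 0.007 -0.001  0.012] shift before turn [11.7 11.7  5.5] after turn [11.9 11.6  5.4] rows 0.4
```

View pics/j2_side.png

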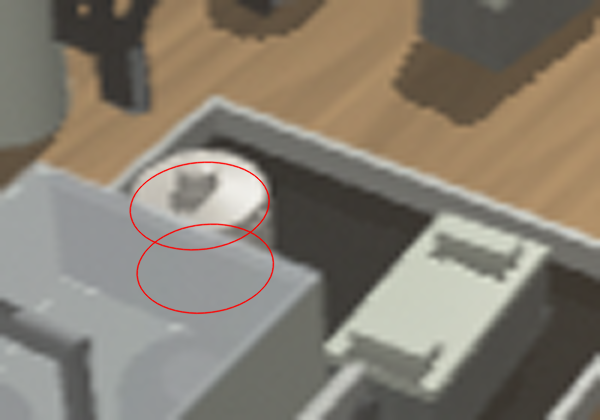

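View pics/j2_top.png

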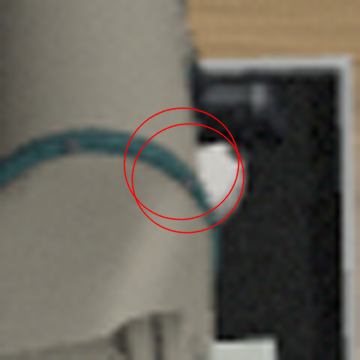

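```bash
python3 -m handwheel '1 0 10 4.5 0.007 -0.001 0.012;1 0 0 0 0 0 0;1 0 0 0 0 0 0'
python3 - <<'E'
from h import *
plan(636,75,22,-1.571)
print(pj('side',[624,80,124]))
E
```

```text
clock: 12.15
eef_pos: [637.4, 76.5, 135.8]
tool_rot: [1.673, 1.563, 0.101]
force: [-0.1, -1.2, 0.8]
width: 85.3
t 12.15 p [637.4  76.5 135.8] rpy [1.673 1.563 0.101] F [-0.1 -1.2  0.8] w 85.3
turn [-0.    -0.001 -0.008] shift before turn [113.8  -2.3   1.6] after turn [113.8  -1.4   1.5] rows 2.5
[262.97692527 227.74473537]
```

```bash
python3 -m handwheel '1 10 0 1 0 0 -0.006;1 18 0 0 0 0 0;1 20 0 0 0 0 0;1 15 0 0 0 0 0;1 0 0 0 0 0 0;1 0 0 0 0 0 0'
python3 - <<'E'
from h import *
plan(636,75,24,-1.571)
E
```

```text
clock: 12.75
eef_pos: [638.8, 75.1, 70.4]
tool_rot: [1.889, 1.567, 0.317]
force: [0.6, 0.1, -1.0]
width: 85.2
t 12.75 p [638.8  75.1  70.4] rpy [1.889 1.567 0.317] F [ 0.6  0.1 -1. ] w 85.2
turn [-0.001 -0.001 -0.003] shift before turn [46.4 -3.   0.1] after turn [46.4 -2.8  0.1] rows 1.0
```

```bash
python3 -m handwheel '1 10 -2 0 0 0 -0.003;1 15 -1 0 0 0 0;1 14 0 0 0 0 0;1 6 0 0 0 0 0;1 0 0 0 0 0 0'
python3 - <<'E'
from h import *
plan(636,75,24,-1.571)
b=big(get_image('side'),200,190,130,100,5);cv2.imwrite('pics/j3.png',b)
E
```

```text
clock: 13.25
eef_pos: [636.5, 75.3, 22.8]
tool_rot: [2.16, 1.568, 0.588]
force: [-0.5, -0.1, -0.7]
width: 85.5
t 13.25 p [636.5  75.3  22.8] rpy [2.16  1.568 0.588] F [-0.5 -0.1 -0.7] w 85.5
turn [-0.001 -0.002 -0.002] shift before turn [-1.2 -0.5  0.3] after turn [-1.2 -0.5  0.3] rows 0.0
```

View pics/j3.png

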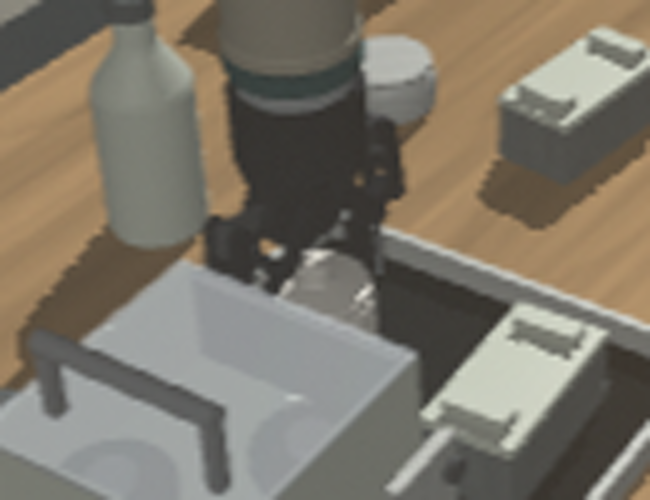

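Fingers straddle the jar (its centre at about crop 330,290). Close and lift.

```bash
python3 -m handwheel '-1 0 0 0 0 0 0;-1 0 0 0 0 0 0;-1 0 0 0 0 0 0;-1 0 0 0 0 0 0;-1 0 0 0 0 0 0;-1 -8 0 0 0 0 0;-1 -15 0 0 0 0 0;-1 -25 0 0 0 0 0;-1 -25 0 0 0 0 0;-1 -10 0 0 0 0 0'
python3 - <<'E'
from h import *
plan(607,-382,130,-1.571)
E
```

```text
clock: 14.3
eef_pos: [634.5, 74.8, 110.5]
tool_rot: [-1.942, 1.569, 2.769]
force: [-0.2, 0.3, -4.4]
width: 64.1
t 14.3 p [634.5  74.8 110.5] rpy [-1.942  1.569  2.769] F [-0.2  0.3 -4.4] w 64.1
turn [-0.001 -0.001  0.002] shift before turn [-19.8 -27.  456.8] after turn [-19.5 -27.4 456.8] rows 10.2
```

```bash
python3 -m handwheel '-1 -10 0 10 0 0 0;-1 -10 -2 30 0 0 0;-1 0 -3 42 0 0 0;-1 0 -3 42 0 0 0;-1 0 -3 42 0 0 0;-1 0 -3 42 0 0 0;-1 0 -3 42 0 0 0;-1 0 -3 42 0 0 0;-1 0 -3 35 0 0 0;-1 0 0 0 0 0 0'
python3 - <<'E'
from h import *
plan(607,-382,130,-1.571)
E
```

```text
clock: 15.3
eef_pos: [607.0, -271.4, 132.5]
tool_rot: [-0.834, 1.567, -2.405]
force: [-0.7, -0.2, -4.5]
width: 64.5
t 15.3 p [ 607.  -271.4  132.5] rpy [-0.834  1.567 -2.405] F [-0.7 -0.2 -4.5] w 64.5
turn [-0.     0.003  0.003] shift before turn [2.800e+00 1.000e-01 1.106e+02] after turn [  2.5   0.  110.6] rows 2.5
```

```bash
python3 -m handwheel '-1 0 0 30 0 0 0;-1 0 0 35 0 0 0;-1 5 0 25 0 0 0;-1 10 0 8 0 0 0;-1 10 0 0 0 0 0;-1 0 0 0 0 0 0;-1 0 0 0 0 0 0'
python3 - <<'E'
from h import *
plan(607,-382,32,-1.571)
a=get_image('top');b=get_image('side');cv2.imwrite('pics/k.png',np.hstack([big(a,350,160,100,100,4),big(b,310,140,100,100,4)]))
E
```

```text
clock: 16.0
eef_pos: [600.1, -372.9, 102.8]
tool_rot: [-1.74, 1.558, 2.969]
force: [0.3, -0.2, -4.2]
width: 63.8
t 16.0 p [ 600.1 -372.9  102.8] rpy [-1.74   1.558  2.969] F [ 0.3 -0.2 -4.2] w 63.8
turn [-0.004 -0.002  0.013] shift before turn [70.6  7.8  9.2] after turn [70.8  6.9  9.1] rows 1.6
```

View pics/k.png

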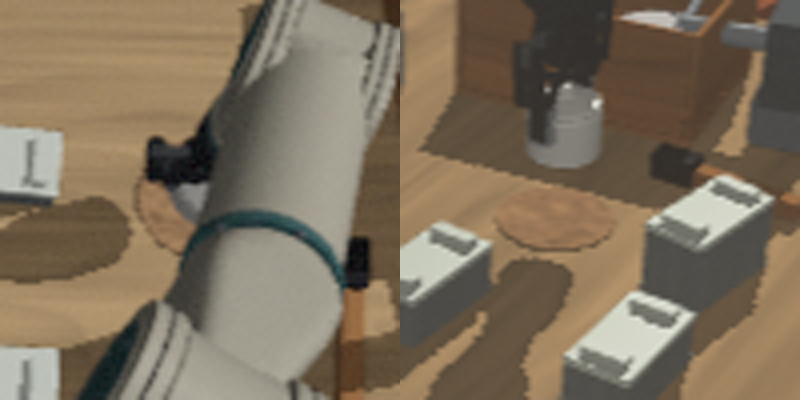

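```bash
python3 -m handwheel '-1 8 6 8 -0.004 -0.002 0.013;-1 15 0 0 0 0 0;-1 18 0 0 0 0 0;-1 10 0 0 0 0 0;-1 0 0 0 0 0 0;-1 0 0 0 0 0 0'
python3 - <<'E'
from h import *
plan(607,-382,27,-1.571)
E
```

```text
clock: 16.7
eef_pos: [609.2, -378.1, 48.6]
tool_rot: [1.764, 1.567, 0.198]
force: [0.6, 1.0, -3.8]
width: 63.9
t 16.7 p [ 609.2 -378.1   48.6] rpy [1.764 1.567 0.198] F [ 0.6  1.  -3.8] w 63.9
turn [ 0.006 -0.001 -0.004] shift before turn [21.6 -2.4  3.9] after turn [21.6 -2.2  3.9] rows 0.5
```

```bash
python3 -m handwheel '-1 6 -2 3.5 0.006 -0.001 -0.004;-1 7 0 0 0 0 0;-1 5 0 0 0 0 0;-1 2 0 0 0 0 0;-1 0 0 0 0 0 0'
python3 - <<'E'
from h import *
plan(607,-382,26,-1.571)
a=get_image('top');b=get_image('side');cv2.imwrite('pics/k2.png',np.hstack([big(a,350,160,100,100,4),big(b,310,140,100,100,4)]))
E
```

```text
clock: 17.2
eef_pos: [608.1, -382.7, 28.5]
tool_rot: [0.861, 1.568, -0.711]
force: [-0.3, -0.3, -4.3]
width: 63.7
t 17.2 p [ 608.1 -382.7   28.5] rpy [ 0.861  1.568 -0.711] F [-0.3 -0.3 -4.3] w 63.7
turn [-0.001  0.002 -0.002] shift before turn [ 2.5 -1.1 -0.7] after turn [ 2.5 -1.1 -0.7] rows 0.1
```

View pics/k2.png

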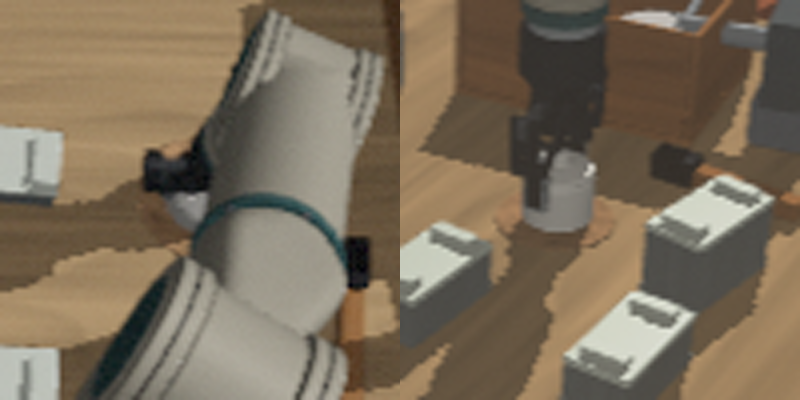

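```bash
python3 -m handwheel '-1 2.5 -1 0 0 0 0;-1 1 0 0 0 0 0;-1 0 0 0 0 0 0;1 0 0 0 0 0 0;1 0 0 0 0 0 0;1 0 0 0 0 0 0;1 0 0 0 0 0 0;1 -10 0 0 0 0 0;1 -25 0 0 0 0 0;1 -30 0 0 0 0 0'
python3 - <<'E'
from h import *
plan(607,-382,140,-1.571)
E
```

```text
clock: 18.3
eef_pos: [606.7, -382.3, 92.1]
tool_rot: [0.792, 1.569, -0.779]
force: [0.8, -0.7, 1.1]
width: 85.4
t 18.3 p [ 606.7 -382.3   92.1] rpy [ 0.792  1.569 -0.779] F [ 0.8 -0.7  1.1] w 85.4
turn [-0.001  0.001 -0.001] shift before turn [-47.9   0.3  -0.2] after turn [-47.9   0.3  -0.3] rows 1.1
```

```bash
python3 -m handwheel '1 -30 0 0 -0.14 0 0;1 -20 0 -10 -0.14 0 0;1 0 0 -20 -0.14 0 0;1 0 0 -20 -0.14 0 0;1 0 0 0 -0.14 0 0;1 0 0 0 -0.14 0 0;1 0 0 0 -0.14 0 0;1 0 0 0 -0.14 0 0;1 0 0 0 -0.14 0 0;1 0 0 0 -0.14 0 0'
python3 - <<'E'
from h import *
plan(631.3,-199.4,130,-0.09)
E
```

```text
clock: 19.3
eef_pos: [595.6, -337.1, 160.8]
tool_rot: [-0.623, 1.546, -0.739]
force: [0.6, 0.2, -0.1]
width: 85.5
t 19.3 p [ 595.6 -337.1  160.8] rpy [-0.623  1.546 -0.739] F [ 0.6  0.2 -0.1] w 85.5
turn [-0.026  0.02   0.015] shift before turn [ 29.1 141.4  18.9] after turn [ 30.8 140.4  23.2] rows 3.2
```

```bash
python3 -m handwheel '1 0 20 3 -0.026 0.02 0.015;1 0 35 6 0 0 0;1 5 35 6 0 0 0;1 8 25 5 0 0 0;1 8 10 0 0 0 0;1 0 0 0 0 0 0;1 0 0 0 0 0 0'
python3 - <<'E'
from h import *
im=get_image('top');b=big(im,310,170,80,60,7);cv2.imwrite('pics/b1.png',b)
plan(631.3,-199.4,130,-0.09)
E
```

```text
clock: 20.0
eef_pos: [628.1, -217.5, 143.7]
tool_rot: [-0.939, 1.563, -1.033]
force: [0.4, -0.9, 0.2]
width: 85.5
t 20.05 p [ 627.9 -217.9  143.7] rpy [-0.962  1.563 -1.056] F [0.1 0.4 0.1] w 85.5
turn [-0.004  0.005  0.007] shift before turn [13.6 18.8  1.6] after turn [13.7 18.7  1.7] rows 0.5
```

View pics/b1.png

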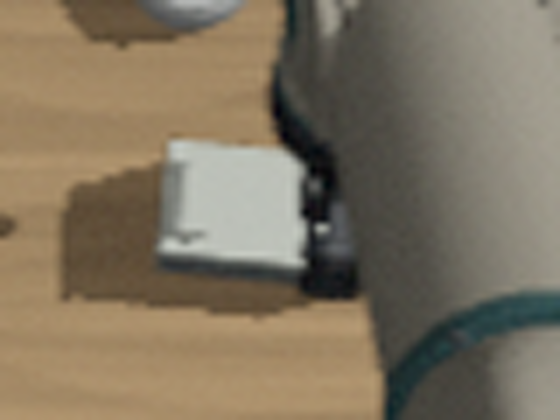

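```bash
python3 -m handwheel '1 10 16 1.5 -0.004 0.005 0.007;1 20 2 0 0 0 0;1 25 0 0 0 0 0;1 10 0 0 0 0 0;1 0 0 0 0 0 0;1 0 0 0 0 0 0'
python3 - <<'E'
from h import *
plan(631.3,-199.4,22,-0.09)
E
```

```text
clock: 20.65
eef_pos: [631.4, -203.6, 76.3]
tool_rot: [-0.288, 1.57, -0.386]
force: [0.2, -0.1, 0.4]
width: 85.3
t 20.65 p [ 631.4 -203.6   76.3] rpy [-0.288  1.57  -0.386] F [ 0.2 -0.1  0.4] w 85.3
turn [-0.008  0.001  0.   ] shift before turn [54.3  4.2 -0.5] after turn [54.3  4.2 -0.4] rows 1.2
```

```bash
python3 -m handwheel '1 12 4 0 -0.008 0.001 0;1 18 0 0 0 0 0;1 15 0 0 0 0 0;1 6 0 0 0 0 0;1 0 0 0 0 0 0'
python3 - <<'E'
from h import *
plan(631.3,-199.4,22,-0.09)
E
```

```text
clock: 21.15
eef_pos: [633.0, -199.8, 22.6]
tool_rot: [-0.264, 1.568, -0.354]
force: [0.9, -0.8, 0.8]
width: 85.6
t 21.15 p [ 633.  -199.8   22.6] rpy [-0.264  1.568 -0.354] F [ 0.9 -0.8  0.8] w 85.6
turn [-0.     0.003  0.001] shift before turn [ 0.6  0.2 -1.8] after turn [ 0.6  0.2 -1.8] rows 0.0
```

```bash
python3 -m handwheel '-1 0 0 -1.5 0 0 0;-1 0 0 0 0 0 0;-1 0 0 0 0 0 0;-1 0 0 0 0 0 0;-1 0 0 0 0 0 0'
python3 - <<'E'
from h import *
plan(631.3,-199.4,22,-0.09)
E
python3 -m handwheel '-1 -8 0 0 0 0 0;-1 -18 0 0 0 0 0;-1 -30 0 0 0 0 0;-1 -35 0 0 0 0 0;-1 -35 0 0 0 0 0;-1 -15 0 0 0 0 0;-1 0 0 0 0 0 0'
python3 - <<'E'
from h import *
plan(452.8,-367.1,170,1.396-np.pi/2)
im=get_image('top');print(lid(im,376,235,423,268,70)); cv2.imwrite('pics/b2.png',np.hstack([big(im,310,170,120,110,3.3),big(get_image('side'),260,110,120,110,3.3)]))
E
```

```text
clock: 21.65
eef_pos: [631.4, -199.8, 23.1]
tool_rot: [-0.323, 1.568, -0.414]
force: [-0.9, -0.1, -2.0]
width: 56.9
t 21.65 p [ 631.4 -199.8   23.1] rpy [-0.323  1.568 -0.414] F [-0.9 -0.1 -2. ] w 56.9
turn [-0.001  0.003  0.001] shift before turn [ 1.1  0.4 -0.2] after turn [ 1.1  0.4 -0.2] rows 0.0
clock: 22.35
eef_pos: [631.4, -199.0, 176.3]
tool_rot: [-0.157, 1.565, -0.247]
force: [0.7, 0.5, -2.3]
width: 56.9
t 22.35 p [ 631.4 -199.   176.3] rpy [-0.157  1.565 -0.247] F [ 0.7  0.5 -2.3] w 56.9
turn [0.085 0.006 0.001] shift before turn [   5.5 -183.4 -162.9] after turn [   6.3 -196.6 -146.7] rows 5.5
(array([ 446.50073242, -405.32528687]), np.float64(-0.17113113638102018), [31.020370483398438, 53.812530517578125])
```

View pics/b2.png

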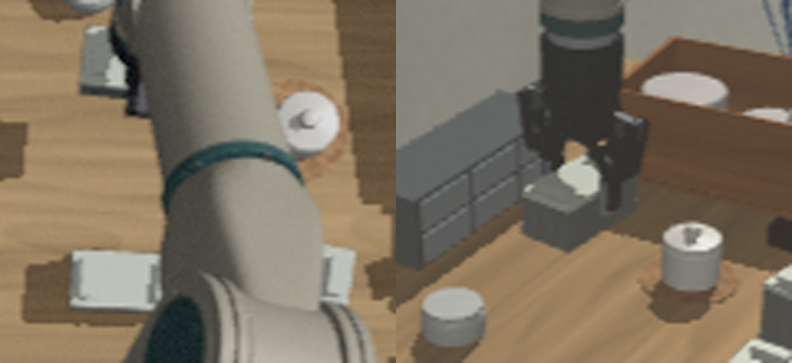

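```bash
python3 -m handwheel '-1 0 -15 -12 0.085 0.006 0.001;-1 0 -35 -27 0 0 0;-1 0 -35 -27 0 0 0;-1 0 -35 -27 0 0 0;-1 0 -35 -27 0 0 0;-1 0 -20 -14 0 0 0;-1 0 0 0 0 0 0;-1 0 0 0 0 0 0'
python3 - <<'E'
from h import *
plan(452.8,-367.1,150,1.396-np.pi/2)
E
```

```text
clock: 23.25
eef_pos: [456.0, -349.3, 162.3]
tool_rot: [2.745, 1.545, 2.571]
force: [0.5, 0.8, -3.1]
width: 56.9
t 23.25 p [ 456.  -349.3  162.3] rpy [2.745 1.545 2.571] F [ 0.5  0.8 -3.1] w 56.9
turn [ 0.001 -0.023 -0.01 ] shift before turn [ 12.2 -18.2   0.2] after turn [ 12.3 -18.1  -0.1] rows 0.5
```

```bash
python3 -m handwheel '-1 0 -16 0 0.001 -0.023 -0.01;-1 0 0 0 0 0 0;-1 8 0 0 0 0 0;-1 10 0 0 0 0 0;-1 0 0 0 0 0 0;-1 0 0 0 0 0 0'
python3 - <<'E'
from h import *
plan(452.8,-367.1,115,1.396-np.pi/2)
im=get_image('top'); cv2.imwrite('pics/b3.png',np.hstack([big(im,350,210,90,80,4.4),big(get_image('side'),340,130,90,80,4.4)]))
E
```

```text
clock: 23.85
eef_pos: [456.1, -361.7, 140.9]
tool_rot: [1.228, 1.568, 1.06]
force: [1.2, 1.0, -1.1]
width: 57.2
t 23.85 p [ 456.1 -361.7  140.9] rpy [1.228 1.568 1.06 ] F [ 1.2  1.  -1.1] w 57.2
turn [ 0.007  0.001 -0.003] shift before turn [25.9 -6.  -2.4] after turn [25.9 -5.9 -2.4] rows 0.6
```

View pics/b3.png

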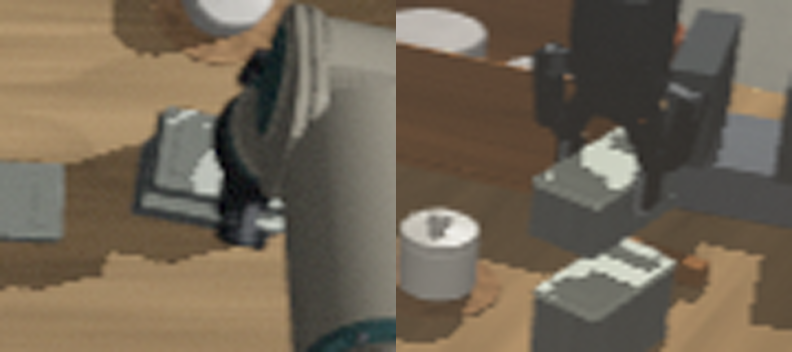

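```bash
python3 -m handwheel '-1 8 -6 -2.4 0.007 0.001 -0.003;-1 10 0 0 0 0 0;-1 6 0 0 0 0 0;-1 0 0 0 0 0 0;-1 0 0 0 0 0 0;-1 0 0 0 0 0 0'
python3 - <<'E'
from h import *
plan(452.8,-367.1,93,1.396-np.pi/2)
E
```

```text
clock: 24.55
eef_pos: [452.4, -368.0, 115.0]
tool_rot: [-1.513, 1.57, -1.689]
force: [-0.2, -0.4, -2.5]
width: 57.0
t 24.55 p [ 452.4 -368.   115. ] rpy [-1.513  1.57  -1.689] F [-0.2 -0.4 -2.5] w 57.0
turn [-0.001  0.     0.001] shift before turn [22.   1.   0.2] after turn [22.   1.   0.2] rows 0.5
```

```bash
python3 -m handwheel '-1 5 0.8 0.2 0 0 0;-1 5 0 0 0 0 0;-1 4 0 0 0 0 0;-1 3 0 0 0 0 0;-1 0 0 0 0 0 0'
python3 - <<'E'
from h import *
plan(452.8,-367.1,93,1.396-np.pi/2)
E
```

```text
clock: 25.05
eef_pos: [454.0, -367.7, 100.6]
tool_rot: [-1.078, 1.566, -1.254]
force: [0.2, 0.3, -0.5]
width: 57.2
t 25.05 p [ 454.  -367.7  100.6] rpy [-1.078  1.566 -1.254] F [ 0.2  0.3 -0.5] w 57.2
turn [-0.001  0.002  0.004] shift before turn [ 7.6  0.4 -1.3] after turn [ 7.6  0.4 -1.2] rows 0.2
```

```bash
python3 -m handwheel '-1 0 0.4 -1.3 0 0.002 0.004;-1 0 0 0 0 0 0;-1 3 0 0 0 0 0;-1 3 0 0 0 0 0;-1 2 0 0 0 0 0;-1 0 0 0 0 0 0'
python3 - <<'E'
from h import *
plan(452.8,-367.1,93,1.396-np.pi/2)
E
```

```text
clock: 25.65
eef_pos: [452.6, -367.1, 92.6]
tool_rot: [-2.56, 1.57, -2.736]
force: [0.0, -0.7, -2.2]
width: 57.5
t 25.65 p [ 452.6 -367.1   92.6] rpy [-2.56   1.57  -2.736] F [ 0.  -0.7 -2.2] w 57.5
turn [-0.001 -0.     0.   ] shift before turn [-0.4  0.   0.2] after turn [-0.4  0.   0.2] rows 0.0
```

```bash
python3 -m handwheel '-1 1.5 0 0 0 0 0;-1 1 0 0 0 0 0;-1 0 0 0 0 0 0'
python3 - <<'E'
from h import *
plan(452.8,-367.1,93,1.396-np.pi/2)
cv2.imwrite('pics/b4.png',big(get_image('side'),340,130,90,80,6))
E
```

```text
clock: 25.95
eef_pos: [452.8, -367.1, 92.7]
tool_rot: [-1.676, 1.569, -1.852]
force: [0.5, -0.3, -3.5]
width: 57.1
t 25.95 p [ 452.8 -367.1   92.7] rpy [-1.676  1.569 -1.852] F [ 0.5 -0.3 -3.5] w 57.1
turn [-0.001 -0.     0.002] shift before turn [-0.3  0.   0. ] after turn [-0.3  0.   0. ] rows 0.0
```

View pics/b4.png

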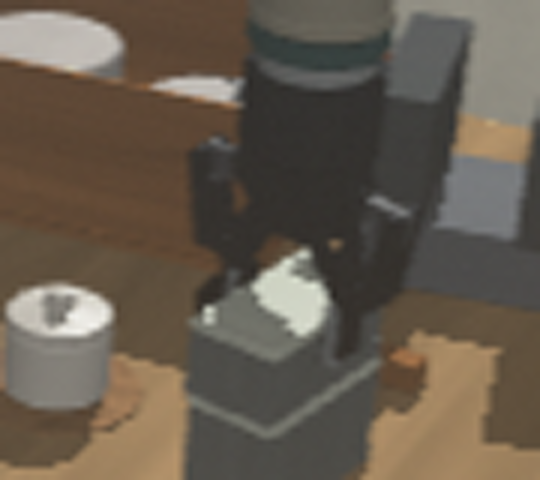

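```bash
python3 -m handwheel '1 0 0 0 0 0 0;1 0 0 0 0 0 0;1 0 0 0 0 0 0;1 0 0 0 0 0 0;1 -10 0 0 0 0 0;1 -25 0 0 0 0 0;1 -30 0 0 0 0 0;1 -20 10 0 0 0 0;1 -10 35 0 0 0 0;1 0 40 0 0 0 0'
python3 - <<'E'
from h import *
im=get_image('top'); print(lid(im,376,235,423,268,118),lid(im,325,240,370,272,48))
plan(440,-195.4,130,1.534-np.pi/2)
for n,u0,v0,w,h in(('top',375,180,50,60),('side',320,160,60,60)):
    im=get_image(n);b=big(im,u0,v0,w,h,7);bigP(n,im,u0,v0,7)
    circ(n+'z',b,(607,-382),33,6);circ(n+'z',b,(607,-382),33,45);circ(n+'z',b,(607,-382),55,3,(255,0,0))
    cv2.imwrite(f'pics/j4_{n}.png',b)
E
```

```text
clock: 27.0
eef_pos: [467.7, -288.1, 192.4]
tool_rot: [-1.059, 1.566, -1.247]
force: [0.2, 0.5, -0.1]
width: 85.7Traceback (most recent call last):
  File "<stdin>", line 2, in <module>
  File "h.py", line 27, in lid
    c=max(cs,key=cv2.contourArea)[:,0,:].astype(float)
      ~~~^^^^^^^^^^^^^^^^^^^^^^^^
ValueError: max() iterable argument is empty
```

Run:
```python
from h import *
plan(440,-195.4,130,1.534-np.pi/2)
for n,u0,v0,w,h in(('top',375,180,50,80),('side',320,160,80,60)):
    im=get_image(n);b=big(im,u0,v0,w,h,7);bigP(n,im,u0,v0,7)
    circ(n+'z',b,(607,-382),33,6);circ(n+'z',b,(607,-382),33,45);circ(n+'z',b,(607,-382),55,3,(255,0,0))
    cv2.imwrite(f'pics/j4_{n}.png',b)
```

```text
t 27.05 p [ 469.5 -279.   192.6] rpy [0.675 1.568 0.497] F [0.2 6.7 0. ] w 85.2
turn [-0.141  0.002 -0.001] shift before turn [ 62.6  76.9 -43.9] after turn [ 62.6  82.4 -32.5] rows 2.4
```

View pics/j4_top.png

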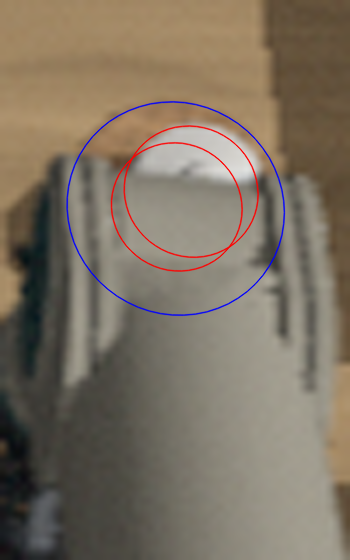

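View pics/j4_side.png

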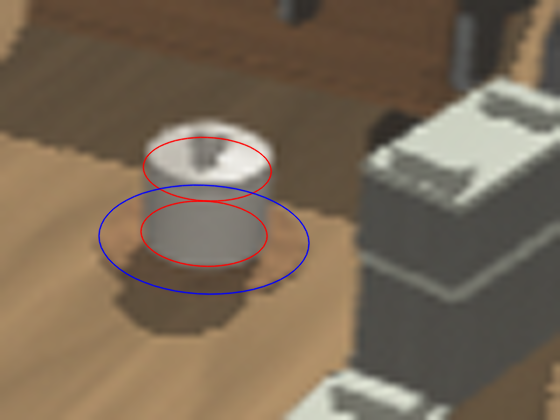

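```bash
python3 -m handwheel '1 10 25 -8 -0.141 0 0;1 15 20 -8 0 0 0;1 15 15 -8 0 0 0;1 10 8 -3 0 0 0;1 0 0 0 0 0 0;1 0 0 0 0 0 0'
python3 - <<'E'
from h import *
plan(440,-195.4,80,1.534-np.pi/2)
E
```

```text
clock: 27.75
eef_pos: [446.7, -220.5, 141.7]
tool_rot: [-1.318, 1.562, -1.357]
force: [-0.2, 0.3, 0.6]
width: 85.8
t 27.75 p [ 446.7 -220.5  141.7] rpy [-1.318  1.562 -1.357] F [-0.2  0.3  0.6] w 85.8
turn [-0.003  0.002  0.009] shift before turn [61.5 25.4 -7.8] after turn [61.7 24.9 -7.6] rows 1.5
```

```bash
python3 -m handwheel '1 5 20 -7 0 0.002 0.009;1 15 4 0 0 0 0;1 20 0 0 0 0 0;1 10 0 0 0 0 0;1 0 0 0 0 0 0;1 0 0 0 0 0 0'
python3 - <<'E'
from h import *
plan(440,-195.4,22,1.534-np.pi/2)
E
```

```text
clock: 28.35
eef_pos: [445.4, -203.9, 93.5]
tool_rot: [-0.53, 1.56, -0.579]
force: [-0.5, 0.2, -0.5]
width: 85.5
t 28.35 p [ 445.4 -203.9   93.5] rpy [-0.53   1.56  -0.579] F [-0.5  0.2 -0.5] w 85.5
turn [-0.012  0.009  0.005] shift before turn [71.4  8.6 -6.5] after turn [71.5  8.3 -5.7] rows 1.6
```

```bash
python3 -m handwheel '1 8 8 -5.5 -0.012 0.009 0.005;1 18 0 0 0 0 0;1 18 0 0 0 0 0;1 12 0 0 0 0 0;1 0 0 0 0 0 0;1 0 0 0 0 0 0'
python3 - <<'E'
from h import *
plan(440,-195.4,22,1.534-np.pi/2)
E
```

```text
clock: 28.95
eef_pos: [441.8, -195.0, 37.8]
tool_rot: [-0.155, 1.567, -0.19]
force: [-0.5, 0.2, 0.3]
width: 85.6
t 28.95 p [ 441.8 -195.    37.8] rpy [-0.155  1.567 -0.19 ] F [-0.5  0.2  0.3] w 85.6
turn [0.001 0.004 0.001] shift before turn [15.8 -0.5 -1.8] after turn [15.8 -0.5 -1.8] rows 0.4
```

```bash
python3 -m handwheel '1 7 -0.5 -1.5 0 0.004 0.001;1 7 0 0 0 0 0;1 2 0 0 0 0 0;1 0 0 0 0 0 0;-1 0 0 0 0 0 0;-1 0 0 0 0 0 0;-1 0 0 0 0 0 0;-1 0 0 0 0 0 0;-1 0 0 0 0 0 0'
python3 - <<'E'
from h import *
plan(440,-195.4,22,1.534-np.pi/2)
E
```

```text
clock: 29.85
eef_pos: [440.6, -195.8, 22.5]
tool_rot: [-0.189, 1.569, -0.225]
force: [0.4, -0.6, -1.3]
width: 57.2
t 29.85 p [ 440.6 -195.8   22.5] rpy [-0.189  1.569 -0.225] F [ 0.4 -0.6 -1.3] w 57.2
turn [0.001 0.002 0.   ] shift before turn [ 0.5  0.4 -0.6] after turn [ 0.5  0.4 -0.6] rows 0.0
```

```bash
python3 -m handwheel '-1 -8 0 0 0 0 0;-1 -18 0 0 0 0 0;-1 -30 0 0 0 0 0;-1 -35 0 0 0 0 0;-1 -35 0 0 0 0 0;-1 -25 0 0 0 0 0;-1 -10 0 0 0 0 0;-1 0 0 0 0 0 0'
python3 - <<'E'
from h import *
plan(452.8,-367.1,190,1.396-np.pi/2)
im=get_image('top');print(lid(im,370,230,423,268,118)); cv2.imwrite('pics/b5.png',big(im,350,210,90,80,6))
E
```

```text
clock: 30.65
eef_pos: [438.2, -195.0, 190.4]
tool_rot: [2.874, 1.568, 2.84]
force: [0.7, 0.2, -3.2]
width: 57.0
t 30.65 p [ 438.2 -195.   190.4] rpy [2.874 1.568 2.84 ] F [ 0.7  0.2 -3.2] w 57.0
turn [ 0.14  -0.003 -0.001] shift before turn [   0.2 -171.5   20.5] after turn [   0.4 -167.    44.3] rows 3.8
(array([ 455.3644104 , -366.90631104]), np.float64(1.3942348717931505), [55.99717330932617, 107.99746704101562])
```

View pics/b5.png

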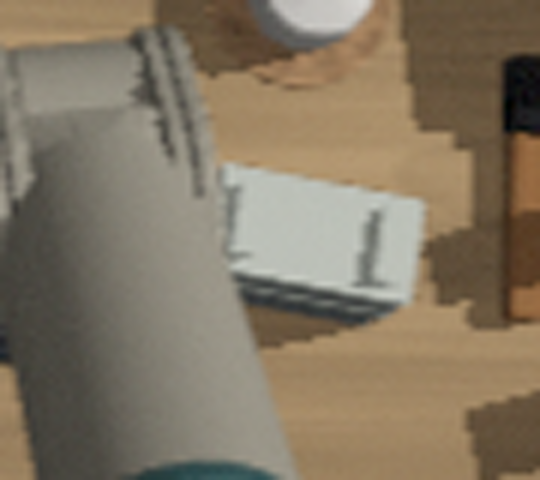

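```bash
python3 -m handwheel '-1 0 -20 4 0.14 -0.003 -0.001;-1 0 -35 9 0 0 0;-1 0 -35 9 0 0 0;-1 0 -35 9 0 0 0;-1 0 -15 4 0 0 0;-1 0 0 0 0 0 0;-1 0 0 0 0 0 0'
python3 - <<'E'
from h import *
plan(453.5,-367.1,175,1.396-np.pi/2)
for n,u0,v0,w,h in(('top',350,210,90,80),('side',350,140,90,80)):
    im=get_image(n);b=big(im,u0,v0,w,h,6.5);bigP(n,im,u0,v0,6.5)
    outline(n+'z',b,(452.8,-367.1),-.175,70,118,29,55)
    outline(n+'z',b,(455.4,-367),-.175,118,118,29,55,(255,0,0))
    cv2.imwrite(f'pics/b6_{n}.png',b)
E
```

```text
clock: 31.4
eef_pos: [445.1, -338.3, 177.6]
tool_rot: [2.781, 1.55, 2.607]
force: [-0.5, 1.2, -2.1]
width: 57.2
t 31.4 p [ 445.1 -338.3  177.6] rpy [2.781 1.55  2.607] F [-0.5  1.2 -2.1] w 57.2
turn [ 0.    -0.02  -0.007] shift before turn [  2.2 -27.   13.3] after turn [  2.6 -26.9  13.3] rows 0.7
```

View pics/b6_side.png

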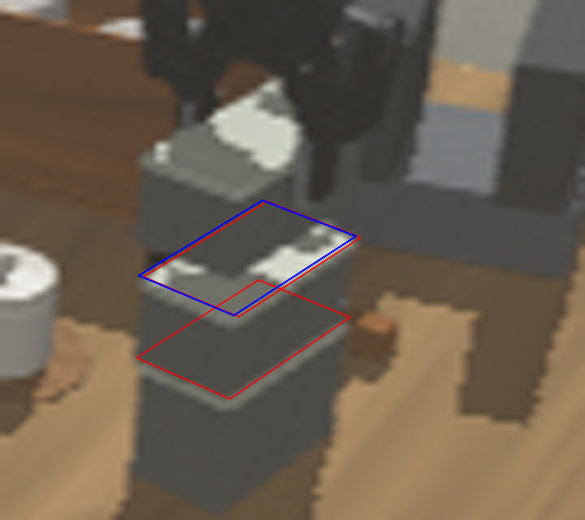

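View pics/b6_top.png

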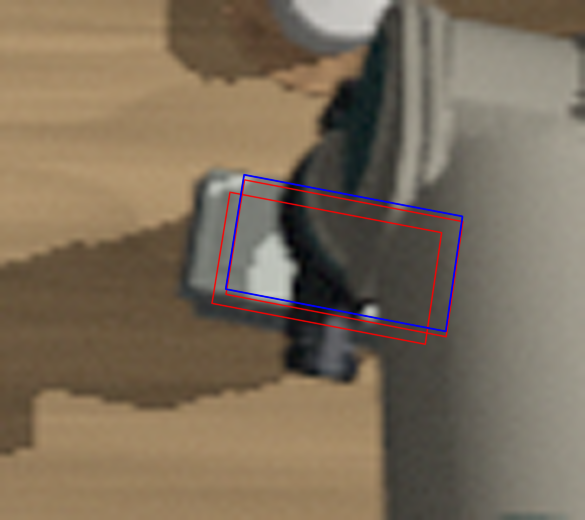

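```bash
python3 -m handwheel '-1 0 -12 6 0 -0.02 -0.007;-1 0 -12 6 0 0 0;-1 0 0 0 0 0 0;-1 0 0 0 0 0 0'
python3 - <<'E'
from h import *
plan(453.8,-367.1,162,1.396-np.pi/2)
E
```

```text
clock: 31.9
eef_pos: [454.9, -362.4, 178.6]
tool_rot: [-0.112, 1.568, -0.279]
force: [0.4, -0.8, -2.5]
width: 57.2
t 31.9 p [ 454.9 -362.4  178.6] rpy [-0.112  1.568 -0.279] F [ 0.4 -0.8 -2.5] w 57.2
turn [0.007 0.003 0.   ] shift before turn [16.6 -4.8 -0.3] after turn [16.6 -4.8 -0.2] rows 0.4
```

```bash
python3 -m handwheel '-1 8 -4.5 -0.3 0.007 0.003 0;-1 8 0 0 0 0 0;-1 6 0 0 0 0 0;-1 0 0 0 0 0 0;-1 0 0 0 0 0 0'
python3 - <<'E'
from h import *
plan(453.8,-367.1,141,1.396-np.pi/2)
E
```

```text
clock: 32.4
eef_pos: [453.3, -366.2, 154.0]
tool_rot: [2.786, 1.569, 2.612]
force: [1.1, 0.7, -2.2]
width: 56.8
t 32.4 p [ 453.3 -366.2  154. ] rpy [2.786 1.569 2.612] F [ 1.1  0.7 -2.2] w 56.8
turn [ 0.    -0.002 -0.001] shift before turn [13.  -0.8  0.7] after turn [13.  -0.8  0.6] rows 0.3
```

```bash
python3 -m handwheel '-1 3 -0.8 0.6 0 -0.002 0;-1 3 0 0 0 0 0;-1 3 0 0 0 0 0;-1 2 0 0 0 0 0;-1 0 0 0 0 0 0'
python3 - <<'E'
from h import *
plan(453.8,-367.1,141,1.396-np.pi/2)
E
```

```text
clock: 32.9
eef_pos: [454.1, -367.0, 142.4]
tool_rot: [0.546, 1.57, 0.372]
force: [-0.3, 0.2, -4.0]
width: 57.2
t 32.9 p [ 454.1 -367.   142.4] rpy [0.546 1.57  0.372] F [-0.3  0.2 -4. ] w 57.2
turn [ 0.001  0.001 -0.001] shift before turn [ 1.4 -0.1 -0.3] after turn [ 1.4 -0.1 -0.3] rows 0.0
```

Going in freely (below the 148.5 lug height). Finish and release.

```bash
python3 -m handwheel '-1 2 0 0 0 0 0;-1 2 0 0 0 0 0;-1 0 0 0 0 0 0'
python3 - <<'E'
from h import *
st()
cv2.imwrite('pics/b7.png',big(get_image('side'),340,130,90,80,6))
E
```

```text
clock: 33.2
eef_pos: [454.6, -367.2, 141.1]
tool_rot: [-0.697, 1.568, -0.871]
force: [0.5, -0.3, -3.0]
width: 57.1
t 33.2 p [ 454.6 -367.2  141.1] rpy [-0.697  1.568 -0.871] F [ 0.5 -0.3 -3. ] w 57.1
```

View pics/b7.png

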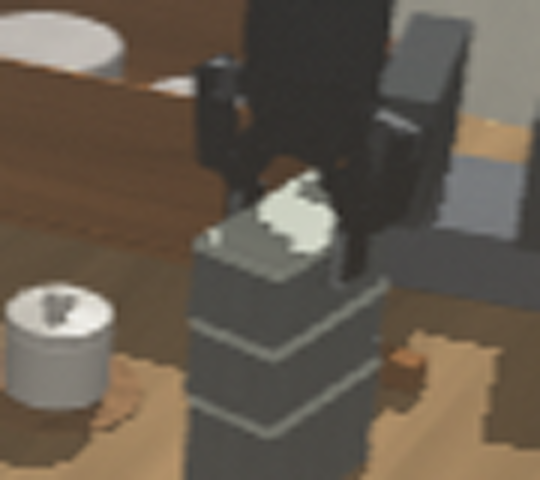

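```bash
python3 -m handwheel '-1 2 0 0 0 0 0;-1 1 0 0 0 0 0;1 0 0 0 0 0 0;1 0 0 0 0 0 0;1 0 0 0 0 0 0;1 0 0 0 0 0 0;1 -10 0 0 0 0 0;1 -25 0 0 0 0 0;1 -30 0 0 0 0 0;1 -20 0 0 0 0 0'
python3 - <<'E'
from h import *
plan(500.2,70.5,230,-1.479+np.pi/2)
E
```

```text
clock: 34.25
eef_pos: [454.0, -366.3, 226.5]
tool_rot: [3.028, 1.569, 2.855]
force: [-0.8, 0.0, -1.0]
width: 85.2
t 34.25 p [ 454.  -366.3  226.5] rpy [3.028 1.569 2.855] F [-0.8  0.  -1. ] w 85.2
turn [-0.265 -0.001 -0.   ] shift before turn [ -3.3 438.2 -29.8] after turn [ -3.5 430.7  86. ] rows 9.8
```

```bash
python3 -m handwheel '0.76 0 10 -3 -0.13 0 0;0.76 0 25 0 -0.13 0 0;0.76 0 42 8 0 0 0;0.76 0 42 8 0 0 0;0.76 0 42 8 0 0 0;0.76 0 42 8 0 0 0;0.76 0 42 8 0 0 0;0.76 0 42 8 0 0 0;0.76 0 42 8 0 0 0;0.76 0 30 8 0 0 0'
python3 - <<'E'
from h import *
im=get_image('top')
for n,u0,v0,w,h in(('top',360,220,80,50),('side',340,120,90,80)): cv2.imwrite(f'pics/b8_{n}.png',big(get_image(n),u0,v0,w,h,6))
plan(500.2,70.5,120,-1.479+np.pi/2)
E
```

```text
clock: 35.25
eef_pos: [492.8, 2.0, 234.7]
tool_rot: [-0.719, 1.553, -0.636]
force: [0.4, 0.1, 0.2]
width: 74.9
t 35.4 p [493.3   1.5 234.6] rpy [-0.706  1.553 -0.62 ] F [-0.2 -0.7 -0.3] w 75.1
turn [-0.006  0.014  0.012] shift before turn [114.   69.4  11.2] after turn [114.6  68.   13.2] rows 3.0
```

View pics/b8_side.png

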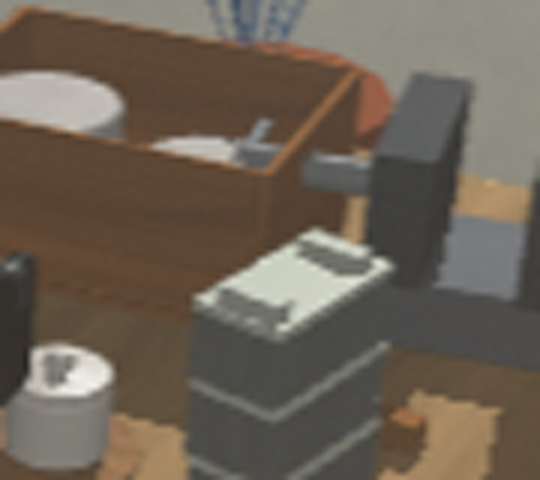

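View pics/b8_top.png

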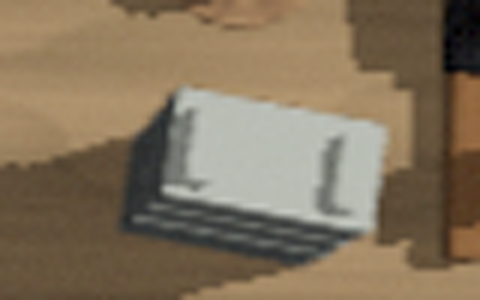

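```bash
python3 -m handwheel '0.76 10 20 3 -0.006 0.014 0.012;0.76 25 25 5 0 0 0;0.76 30 15 3 0 0 0;0.76 25 5 0 0 0 0;0.76 5 0 0 0 0 0;0.76 0 0 0 0 0 0'
python3 - <<'E'
from h import *
im=get_image('top')
for t in(150,165,180): print(lid(im,376,228,428,262,166,t))
plan(500.2,70.5,80,-1.479+np.pi/2)
cv2.imwrite('pics/b9.png',np.hstack([big(im,230,170,80,80,5),big(get_image('side'),230,190,80,80,5)]))
E
```

```text
clock: 36.0
eef_pos: [501.7, 59.7, 138.7]
tool_rot: [-1.171, 1.564, -1.091]
force: [-0.2, -0.1, 1.0]
width: 75.3
(array([ 457.65158081, -367.35412598]), np.float64(1.3964544834036765), [57.14842987060547, 109.82470703125])
(array([ 457.62094116, -367.19213867]), np.float64(1.3966964315887105), [55.83247375488281, 107.94602966308594])
(array([ 457.58206177, -367.51702881]), np.float64(1.3952286303539134), [54.5396842956543, 104.046142578125])
t 36.05 p [501.8  59.5 139.1] rpy [-1.106  1.564 -1.027] F [ 0.1 -0.4 -0.6] w 75.2
turn [-0.013  0.003  0.006] shift before turn [59.  11.5 -0.9] after turn [59.1 11.1 -0.6] rows 1.3
```

View pics/b9.png

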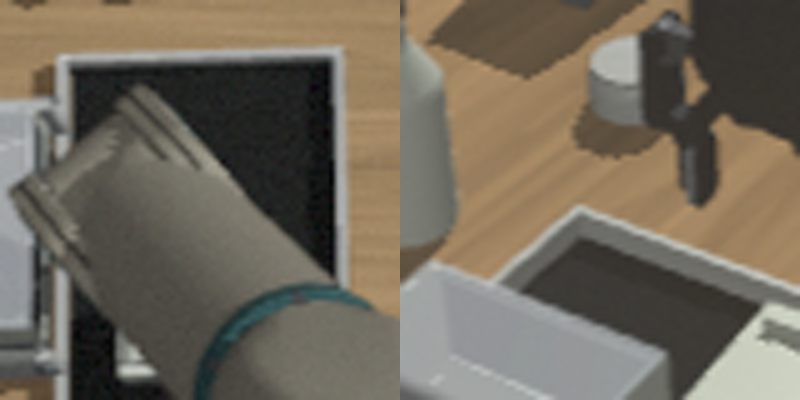

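```bash
python3 -m handwheel '0.76 5 10 -1 -0.013 0.003 0.006;0.76 20 0 0 0 0 0;0.76 20 0 0 0 0 0;0.76 8 0 0 0 0 0;0.76 0 0 0 0 0 0;0.76 0 0 0 0 0 0'
python3 - <<'E'
from h import *
plan(500.2,70.5,22,-1.479+np.pi/2)
E
```

```text
clock: 36.7
eef_pos: [505.3, 70.4, 90.4]
tool_rot: [0.148, 1.558, 0.237]
force: [0.1, 0.5, -0.5]
width: 75.2
t 36.7 p [505.3  70.4  90.4] rpy [0.148 1.558 0.237] F [ 0.1  0.5 -0.5] w 75.2
turn [-0.002  0.013 -0.002] shift before turn [68.3  0.4 -5.9] after turn [68.4  0.6 -5. ] rows 1.5
```

```bash
python3 -m handwheel '0.76 5 0 -5 -0.002 0.013 -0.002;0.76 6 0 0 0 0 0;0.76 0 0 0 0 0 0;0.76 0 0 0 0 0 0'
python3 - <<'E'
from h import *
plan(500.2,70.5,22,-1.479+np.pi/2)
E
```

```text
clock: 37.1
eef_pos: [501.2, 70.2, 80.3]
tool_rot: [0.037, 1.569, 0.129]
force: [0.0, 0.2, -0.2]
width: 75.4
t 37.1 p [501.2  70.2  80.3] rpy [0.037 1.569 0.129] F [ 0.   0.2 -0.2] w 75.4
turn [-0.     0.002 -0.   ] shift before turn [58.3  0.4 -1.1] after turn [58.3  0.4 -1. ] rows 1.3
```

```bash
python3 -m handwheel '0.76 10 0 -1 0 0.002 0;0.76 18 0 0 0 0 0;0.76 15 0 0 0 0 0;0.76 8 0 0 0 0 0;0.76 0 0 0 0 0 0;0.76 0 0 0 0 0 0'
python3 - <<'E'
from h import *
plan(500.2,70.5,22,-1.479+np.pi/2)
cv2.imwrite('pics/b10.png',big(get_image('side'),230,190,120,110,5))
E
```

```text
clock: 37.7
eef_pos: [500.5, 70.2, 26.4]
tool_rot: [0.357, 1.57, 0.449]
force: [-0.3, 0.1, -0.0]
width: 75.3
t 37.7 p [500.5  70.2  26.4] rpy [0.357 1.57  0.449] F [-0.3  0.1 -0. ] w 75.3
turn [-0.     0.001 -0.   ] shift before turn [ 4.4  0.3 -0.3] after turn [ 4.4  0.3 -0.3] rows 0.1
```

View pics/b10.png

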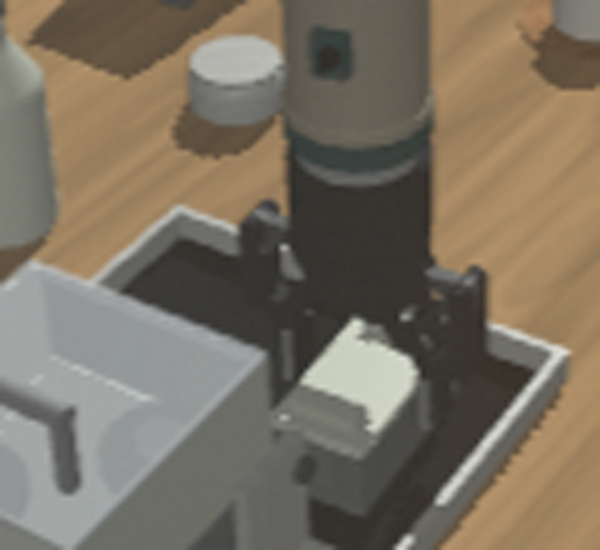

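```bash
python3 -m handwheel '0.76 3.5 0 0 0 0 0;-1 0 0 0 0 0 0;-1 0 0 0 0 0 0;-1 0 0 0 0 0 0;-1 0 0 0 0 0 0;-1 0 0 0 0 0 0'
python3 - <<'E'
from h import *
st()
E
python3 -m handwheel '-1 -8 0 0 0 0 0;-1 -18 0 0 0 0 0;-1 -30 0 0 0 0 0;-1 -35 0 0 0 0 0;-1 -40 0 0 0 0 0;-1 -40 0 0 0 0 0;-1 -30 0 0 0 0 0;-1 -10 0 0 0 0 0;-1 0 0 0 0 0 0'
python3 - <<'E'
from h import *
plan(455.8,-367.1,240,1.396-np.pi/2)
E
```

```text
clock: 38.35
eef_pos: [501.1, 70.0, 24.1]
tool_rot: [0.179, 1.568, 0.27]
force: [0.2, -0.8, -3.1]
width: 57.3
t 38.35 p [501.1  70.   24.1] rpy [0.179 1.568 0.27 ] F [ 0.2 -0.8 -3.1] w 57.3
clock: 39.25
eef_pos: [498.0, 69.5, 244.6]
tool_rot: [-2.793, 1.569, -2.7]
force: [-0.0, 0.3, -3.4]
width: 56.7
t 39.25 p [498.   69.5 244.6] rpy [-2.793  1.569 -2.7  ] F [-0.   0.3 -3.4] w 56.7
turn [ 0.268 -0.002  0.001] shift before turn [   5.1 -430.8  -82.6] after turn [   4.6 -437.3   34.4] rows 9.7
```

```bash
python3 -m handwheel '-1 0 -15 -3 0.13 0 0;-1 0 -30 -2 0.135 0 0;-1 0 -42 3 0 0 0;-1 0 -42 3 0 0 0;-1 0 -42 3 0 0 0;-1 0 -42 3 0 0 0;-1 0 -42 3 0 0 0;-1 0 -42 3 0 0 0;-1 0 -30 3 0 0 0;-1 0 0 0 0 0 0'
python3 - <<'E'
from h import *
plan(455.8,-367.1,220,1.396-np.pi/2)
E
```

```text
clock: 40.25
eef_pos: [452.0, -267.2, 225.9]
tool_rot: [3.057, 1.54, 2.881]
force: [0.7, 0.5, -3.2]
width: 57.0
t 40.25 p [ 452.  -267.2  225.9] rpy [3.057 1.54  2.881] F [ 0.7  0.5 -3.2] w 57.0
turn [-0.001 -0.03  -0.003] shift before turn [  5.  -97.7  21.5] after turn [  5.9 -97.7  21.2] rows 2.2
```

```bash
python3 -m handwheel '-1 -4 -20 5 0 -0.03 -0.003;-1 0 -35 8 0 0 0;-1 0 -25 6 0 0 0;-1 0 -10 1 0 0 0;-1 0 0 0 0 0 0;-1 0 0 0 0 0 0'
python3 - <<'E'
from h import *
plan(455.8,-367.1,207,1.396-np.pi/2)
E
```

```text
clock: 40.85
eef_pos: [451.5, -354.7, 218.8]
tool_rot: [2.579, 1.551, 2.407]
force: [0.3, -0.3, -2.3]
width: 57.0
t 40.85 p [ 451.5 -354.7  218.8] rpy [2.579 1.551 2.407] F [ 0.3 -0.3 -2.3] w 57.0
turn [ 0.003 -0.017 -0.011] shift before turn [ 11.5 -11.6   6.6] after turn [ 11.8 -11.4   6.4] rows 0.4
```

```bash
python3 -m handwheel '-1 2 -11 6 0.003 -0.017 -0.011;-1 4 0 0 0 0 0;-1 4 0 0 0 0 0;-1 0 0 0 0 0 0;-1 0 0 0 0 0 0'
python3 - <<'E'
from h import *
plan(455.8,-367.1,204,1.396-np.pi/2)
for n,u0,v0,w,h in(('top',360,190,90,80),('side',350,90,90,80)):
    im=get_image(n);b=big(im,u0,v0,w,h,6.5)
    cv2.imwrite(f'pics/b11_{n}.png',b)
E
```

```text
clock: 41.35
eef_pos: [456.7, -362.0, 207.5]
tool_rot: [1.251, 1.57, 1.083]
force: [1.3, -0.5, -2.2]
width: 56.7
t 41.35 p [ 456.7 -362.   207.5] rpy [1.251 1.57  1.083] F [ 1.3 -0.5 -2.2] w 56.7
turn [ 0.007  0.    -0.001] shift before turn [ 3.5 -5.1 -0. ] after turn [ 3.5 -5.1 -0. ] rows 0.1
```

View pics/b11_side.png

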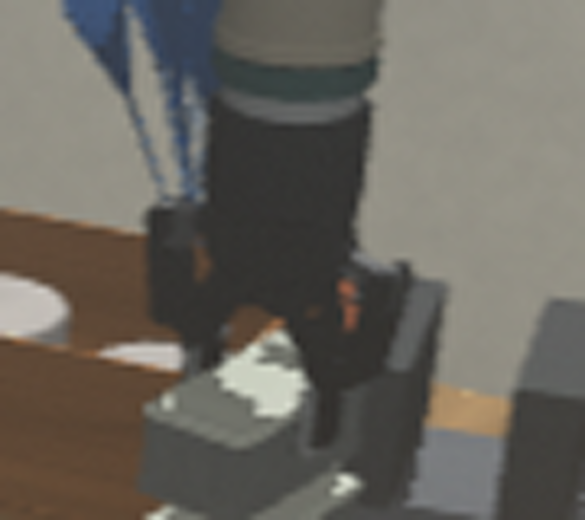

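View pics/b11_top.png

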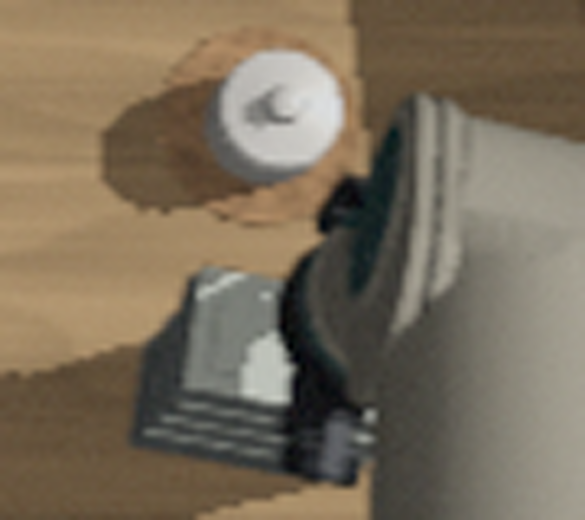

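```bash
python3 -m handwheel '-1 0 -4.5 0 0.007 0 0;-1 2 0 -0.5 0 0 0;-1 0 0 0 0 0 0;-1 0 0 0 0 0 0'
python3 - <<'E'
from h import *
plan(455.5,-367.1,190,1.396-np.pi/2)
E
```

```text
clock: 41.85
eef_pos: [455.4, -367.4, 205.8]
tool_rot: [0.079, 1.57, -0.097]
force: [0.1, -1.1, -2.3]
width: 57.3
t 41.85 p [ 455.4 -367.4  205.8] rpy [ 0.079  1.57  -0.097] F [ 0.1 -1.1 -2.3] w 57.3
turn [-0.001  0.001 -0.   ] shift before turn [15.8  0.4  0. ] after turn [15.8  0.4  0.1] rows 0.4
```

```bash
python3 -m handwheel '-1 4 0.4 0 0 0.001 0;-1 4 0 0 0 0 0;-1 3 0 0 0 0 0;-1 2 0 0 0 0 0;-1 0 0 0 0 0 0'
python3 - <<'E'
from h import *
plan(455.5,-367.1,190,1.396-np.pi/2)
E
```

```text
clock: 42.35
eef_pos: [455.4, -366.8, 191.4]
tool_rot: [2.199, 1.57, 2.023]
force: [-0.8, -0.7, -2.5]
width: 56.9
t 42.35 p [ 455.4 -366.8  191.4] rpy [2.199 1.57  2.023] F [-0.8 -0.7 -2.5] w 56.9
turn [-0.001 -0.    -0.001] shift before turn [ 1.4 -0.3  0.2] after turn [ 1.4 -0.3  0.2] rows 0.0
```

In over the lugs freely. Press down the last bit and release.

```bash
python3 -m handwheel '-1 2 0 0 0 0 0;-1 2 0 0 0 0 0;-1 1.5 0 0 0 0 0;-1 0 0 0 0 0 0' ; python3 -c "
from h import *
st()"
python3 -m handwheel '1 0 0 0 0 0 0;1 0 0 0 0 0 0;1 0 0 0 0 0 0;1 0 0 0 0 0 0;1 -10 0 0 0 0 0;1 -25 0 0 0 0 0;1 -30 0 0 0 0 0;1 -10 25 0 0 0 0;1 0 40 0 0 0 0;1 0 40 0 0 0 0'
python3 - <<'E'
from h import *
plan(553.4,292,260,-np.pi/2+.05)
for n,u0,v0,w,h in(('top',360,190,90,80),('side',320,110,90,80)):
    im=get_image(n);b=big(im,u0,v0,w,h,6.5)
    cv2.imwrite(f'pics/b12_{n}.png',b)
E
```

```text
clock: 42.75
eef_pos: [456.0, -366.9, 190.6]
tool_rot: [-1.267, 1.568, -1.443]
force: [-0.0, 0.4, -2.2]
width: 57.5
t 42.75 p [ 456.  -366.9  190.6] rpy [-1.267  1.568 -1.443] F [-0.   0.4 -2.2] w 57.5
clock: 43.75
eef_pos: [475.3, -268.4, 271.2]
tool_rot: [-0.758, 1.562, -0.947]
force: [1.6, -0.1, -0.1]
width: 85.4
t 43.75 p [ 475.3 -268.4  271.2] rpy [-0.758  1.562 -0.947] F [ 1.6 -0.1 -0.1] w 85.4
turn [1.332e+00 1.000e-02 1.000e-03] shift before turn [  7.5 565.2 -28.4] after turn [  11.2  106.1 -555.8] rows 12.6
```

View pics/b12_side.png

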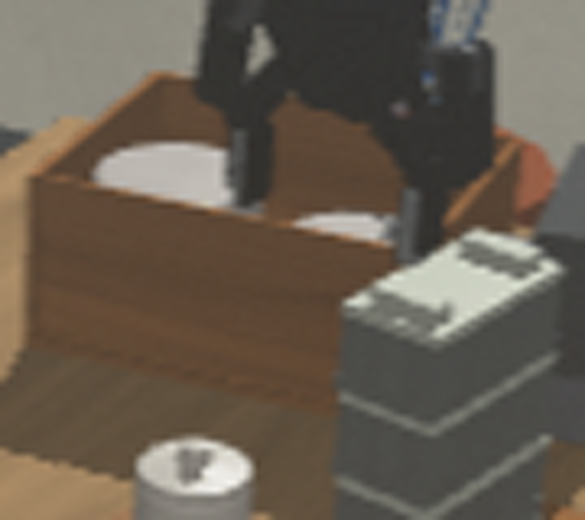

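View pics/b12_top.png

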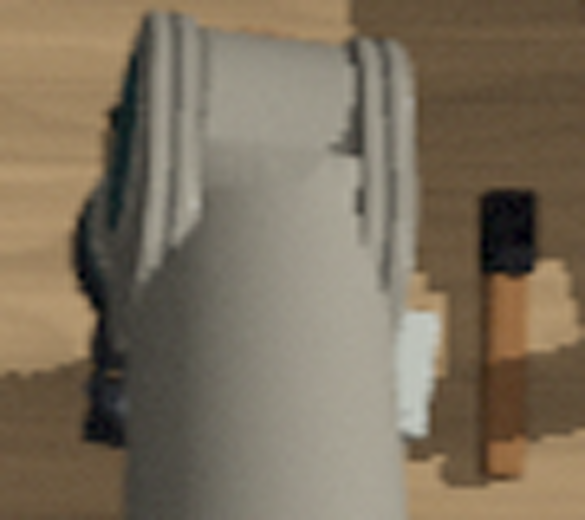

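```bash
python3 -m handwheel '1 0 40 0 0.13 0.01 0;1 0 40 -5 0.13 0 0;1 0 38 -12 0.13 0 0;1 0 36 -17 0.13 0 0;1 0 33 -22 0.13 0 0;1 0 30 -27 0.13 0 0;1 0 27 -30 0.13 0 0;1 0 22 -34 0.13 0 0;1 0 17 -36 0.13 0 0;1 0 12 -38 0.13 0 0'
python3 - <<'E'
from h import *
plan(553.4,292,250,-np.pi/2+.05)
E
```

```text
clock: 44.85
eef_pos: [540.9, 136.7, 275.2]
tool_rot: [0.519, 1.563, -1.026]
force: [0.1, -0.2, -0.4]
width: 85.7
t 44.85 p [540.9 136.7 275.2] rpy [ 0.519  1.563 -1.026] F [ 0.1 -0.2 -0.4] w 85.7
turn [-0.024  0.007 -0.004] shift before turn [  24.2   16.4 -155.1] after turn [  25.2   20.2 -154.5] rows 3.5
```

```bash
python3 -m handwheel '0.2 4 4 -30 -0.024 0.007 -0.004;0.2 6 5 -40 0 0 0;0.2 6 5 -40 0 0 0;0.2 4 3 -25 0 0 0;0.2 0 0 0 0 0 0;0.2 0 0 0 0 0 0'
python3 - <<'E'
from h import *
plan(553.4,292,225,-np.pi/2+.05)
im=get_image('top')
for t in(150,165,180): print(lid(im,376,222,432,262,214,t))
cv2.imwrite('pics/c1_t.png',big(im,360,180,90,80,6))
s=get_image('side')
cv2.imwrite('pics/c1_s.png',big(s,180,180,110,110,5));cv2.imwrite('pics/c1_k.png',big(s,310,120,100,110,5))
E
```

```text
clock: 45.45
eef_pos: [553.4, 285.1, 257.7]
tool_rot: [2.502, 1.564, 0.988]
force: [-0.2, -0.4, -0.5]
width: 51.4
t 45.45 p [553.4 285.1 257.7] rpy [2.502 1.564 0.988] F [-0.2 -0.4 -0.5] w 51.4
turn [ 0.007 -0.005 -0.004] shift before turn [32.7  0.3 -6.7] after turn [32.7  0.4 -6.9] rows 0.7
(array([ 458.82250977, -366.19714355]), np.float64(1.3968703360078925), [57.058876037597656, 109.89797973632812])
(array([ 458.80508423, -366.01641846]), np.float64(1.397446910383895), [55.91823959350586, 108.5896224975586])
(array([ 458.84295654, -365.77420044]), np.float64(1.3974301324690273), [54.54216384887695, 106.9558334350586])
```

View pics/c1_t.png

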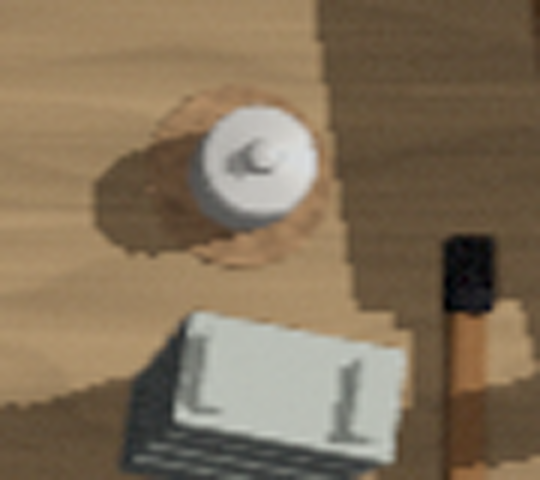

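View pics/c1_s.png

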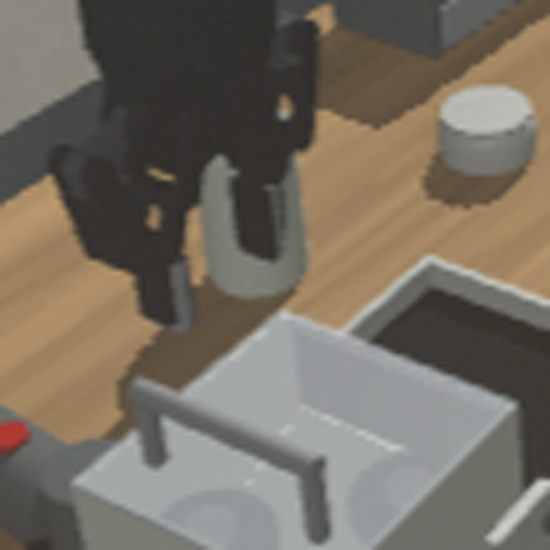

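View pics/c1_k.png

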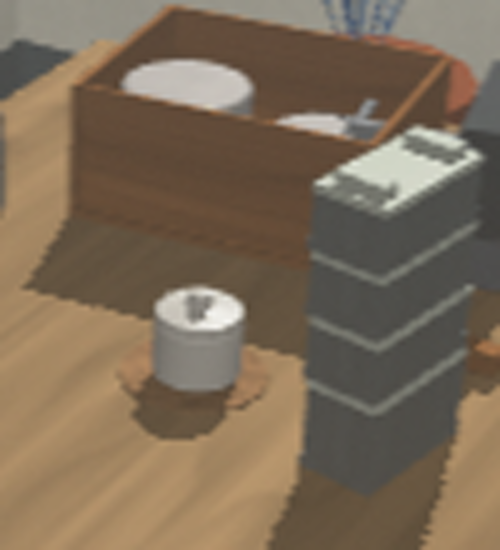

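```bash
python3 -m handwheel '0.2 10 0 -6 0.007 -0.005 -0.004;0.2 15 0 0 0 0 0;0.2 10 0 0 0 0 0;0.2 0 0 0 0 0 0;0.2 0 0 0 0 0 0'
python3 - <<'E'
from h import *
plan(553.4,292,169,-np.pi/2+.05)
s=get_image('side')
cv2.imwrite('pics/c2_s.png',big(s,180,180,110,110,5))
E
```

```text
clock: 46.05
eef_pos: [555.1, 285.4, 221.5]
tool_rot: [0.399, 1.568, -1.132]
force: [-0.1, 0.3, 0.4]
width: 51.4
t 46.05 p [555.1 285.4 221.5] rpy [ 0.399  1.568 -1.132] F [-0.1  0.3  0.4] w 51.4
turn [-0.011  0.002 -0.001] shift before turn [52.5 -1.5 -6.8] after turn [52.5 -1.3 -6.7] rows 1.2
```

View pics/c2_s.png

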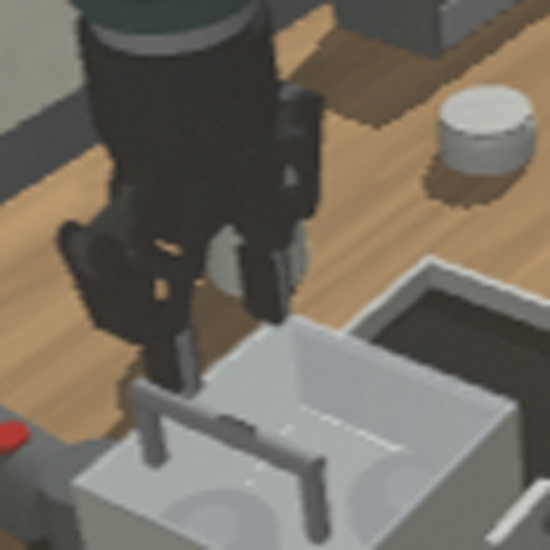

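```bash
python3 -m handwheel '0.2 6 -1 -6.5 -0.011 0.002 0;0.2 10 0 0 0 0 0;0.2 12 0 0 0 0 0;0.2 12 0 0 0 0 0;0.2 6 0 0 0 0 0;0.2 0 0 0 0 0 0;0.2 0 0 0 0 0 0'
python3 - <<'E'
from h import *
plan(553.4,292,169,-np.pi/2+.05)
s=get_image('side')
cv2.imwrite('pics/c3_s.png',big(s,180,180,110,110,5))
E
```

```text
clock: 46.8
eef_pos: [553.7, 292.6, 171.5]
tool_rot: [1.59, 1.57, 0.07]
force: [0.5, -0.6, 0.0]
width: 51.2
t 46.8 p [553.7 292.6 171.5] rpy [1.59 1.57 0.07] F [ 0.5 -0.6  0. ] w 51.2
turn [ 0.001 -0.    -0.001] shift before turn [ 2.5 -0.4  0.6] after turn [ 2.5 -0.3  0.6] rows 0.1
```

View pics/c3_s.png

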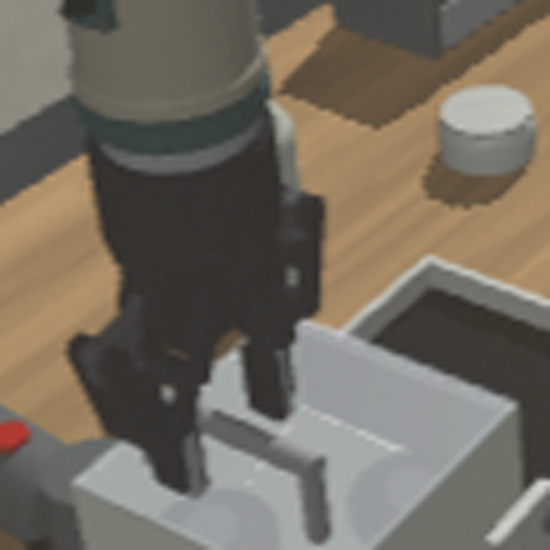

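```bash
python3 -m handwheel '-1 2 0 0.5 0 0 0;-1 0 0 0 0 0 0;-1 0 0 0 0 0 0;-1 0 0 0 0 0 0;-1 0 0 0 0 0 0'
python3 - <<'E'
from h import *
s=st()
# bar circle, world target for tip angle; axis at station y0 = 172 -> use bar measured
b0=s['eef_pos']+np.array([0,0,11])
yaw=.048;ey=np.array([-np.sin(yaw),np.cos(yaw),0])
for th in(0,.1,.2,.3,.4,.5,.6,.7,.75):
    a=np.arctan2(110,120)+th;r=np.hypot(120,110)
    d=(r*np.cos(a)-120)*ey+np.array([0,0,r*np.sin(a)-110])
    print(th,d.round(1))
E
```

```text
clock: 47.35
eef_pos: [554.4, 293.4, 170.6]
tool_rot: [2.265, 1.566, 0.745]
force: [0.6, 1.2, -1.5]
width: 9.6
t 47.35 p [554.4 293.4 170.6] rpy [2.265 1.566 0.745] F [ 0.6  1.2 -1.5] w 9.6
0 [ 0.  0. -0.]
0.1 [  0.6 -11.6  11.4]
0.2 [  1.2 -24.2  21.6]
0.3 [  1.8 -37.8  30.5]
0.4 [  2.5 -52.2  38. ]
0.5 [  3.2 -67.3  44.1]
0.6 [  4.  -83.   48.5]
0.7 [  4.8 -99.   51.4]
0.75 [   5.1 -107.1   52.3]
```

```bash
python3 -m handwheel '-1 -6 0 6 0 0 0;-1 -6 0 6 0 0 0;-1 -5 0 6 0 0 0;-1 -5 0 6.5 0 0 0;-1 -4 0 7 0 0 0;-1 -4 0 7 0 0 0;-1 0 0 0 0 0 0'
python3 - <<'E'
from h import *
s=st();d=s['eef_pos']-[554.4,293.4,170.6];print(d, 'th',np.arctan2(110+d[2],120+d[1])-np.arctan2(110,120),np.hypot(110+d[2],120+d[1])-162.8)
print(np.linalg.norm(Rm(s['tool_rot'])[:,0]-[0,0,-1]))
E
```

```text
clock: 48.05
eef_pos: [556.0, 254.5, 203.4]
tool_rot: [2.684, 1.561, 1.164]
force: [0.2, 1.7, -1.4]
width: 9.8
t 48.05 p [556.  254.5 203.4] rpy [2.684 1.561 1.164] F [ 0.2  1.7 -1.4] w 9.8
[  1.64381502 -38.88299729  32.8268633 ] th 0.31233719808937266 1.4543180827104152
0.00972223675327013
```

```bash
python3 -m handwheel '-1 -3 0 7 0 0 0;-1 -3 0 7 0 0 0;-1 -3 0 7 0 0 0;-1 -2 0 6 0 0 0;-1 0 0 0 0 0 0'
python3 - <<'E'
from h import *
s=st();d=s['eef_pos']-[554.4,293.4,170.6];print(d, 'th',np.arctan2(110+d[2],120+d[1])-np.arctan2(110,120),np.hypot(110+d[2],120+d[1])-162.8)
cv2.imwrite('pics/d1.png',np.hstack([big(get_image('side'),190,150,140,150,3.3),big(get_image('top'),180,150,120,150,3.3)]))
E
```

```text
clock: 48.55
eef_pos: [557.3, 227.6, 216.6]
tool_rot: [2.7, 1.557, 1.182]
force: [0.6, 2.2, -0.7]
width: 9.7
t 48.55 p [557.3 227.6 216.6] rpy [2.7   1.557 1.182] F [ 0.6  2.2 -0.7] w 9.7
[  2.86690918 -65.82615936  46.04252885] th 0.49469443953819925 2.378920624247627
```

View pics/d1.png

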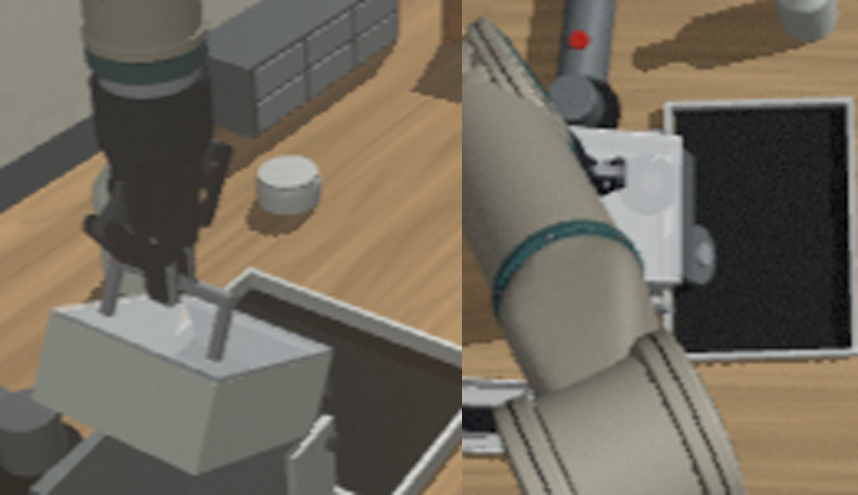

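```bash
python3 -m handwheel '-1 -1 0 5 0 0 0;-1 -1 0 6 0 0 0;-1 -1 0 6 0 0 0;-1 0 0 0 0 0 0;-1 0 0 0 0 0 0;-1 0 0 0 0 0 0;-1 0 0 0 0 0 0;-1 0 0 0 0 0 0;-1 0 0 0 0 0 0'
python3 - <<'E'
from h import *
s=st();d=s['eef_pos']-[554.4,293.4,170.6];print(d, 'th',np.arctan2(110+d[2],120+d[1])-np.arctan2(110,120),np.hypot(110+d[2],120+d[1])-162.8)
cv2.imwrite('pics/d2.png',np.hstack([big(get_image('side'),190,150,140,150,3),big(get_image('top'),180,150,120,150,3)]))
E
```

```text
clock: 49.55
eef_pos: [557.9, 215.7, 220.7]
tool_rot: [2.744, 1.551, 1.23]
force: [-1.3, 3.0, 2.2]
width: 9.7
t 49.55 p [557.9 215.7 220.7] rpy [2.744 1.551 1.23 ] F [-1.3  3.   2.2] w 9.7
[  3.45727037 -77.68698056  50.11239615] th 0.5704848708818756 2.809090977573476
```

View pics/d2.png

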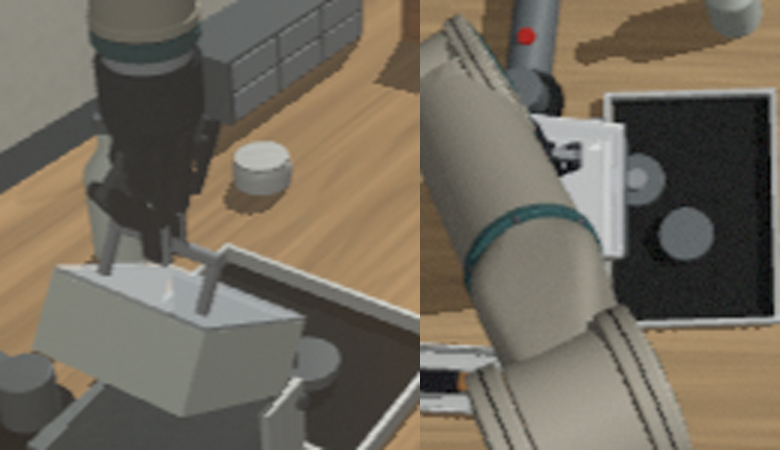

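```bash
python3 -m handwheel '-1 -0.5 0 6 0 0 0;-1 -0.5 0 6 0 0 0;-1 0 0 4 0 0 0;-1 0 0 0 0 0 0;-1 0 0 0 0 0 0;-1 0 0 0 0 0 0;-1 0 0 0 0 0 0;-1 0 0 0 0 0 0;-1 0 0 0 0 0 0'
python3 - <<'E'
from h import *
s=st();d=s['eef_pos']-[554.4,293.4,170.6];print(d, 'th',np.arctan2(110+d[2],120+d[1])-np.arctan2(110,120),np.hypot(110+d[2],120+d[1])-162.8)
cv2.imwrite('pics/d3.png',np.hstack([big(get_image('side'),190,150,140,150,3),big(get_image('top'),180,150,120,150,3)]))
E
```

```text
clock: 50.55
eef_pos: [558.3, 204.1, 223.8]
tool_rot: [2.774, 1.544, 1.263]
force: [-1.3, 2.4, 3.5]
width: 9.8
t 50.55 p [558.3 204.1 223.8] rpy [2.774 1.544 1.263] F [-1.3  2.4  3.5] w 9.8
[  3.9497186  -89.33300926  53.18432255] th 0.6430871595669737 3.2409210018691965
```

View pics/d3.png

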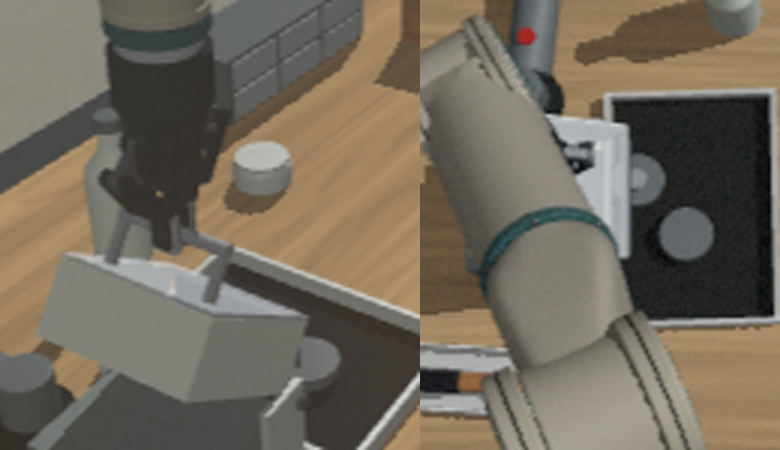

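```bash
python3 -m handwheel '-1 1 0 -7 0 0 0;-1 1.5 0 -7 0 0 0;-1 2 0 -7 0 0 0;-1 2.5 0 -7 0 0 0;-1 3 0 -7 0 0 0;-1 3 0 -7 0 0 0;-1 0 0 0 0 0 0'
python3 - <<'E'
from h import *
s=st();d=s['eef_pos']-[554.4,293.4,170.6];print(d, 'th',np.arctan2(110+d[2],120+d[1])-np.arctan2(110,120),np.hypot(110+d[2],120+d[1])-162.8)
plan(554.4,293.4,170.6,-np.pi/2+.05)
E
```

```text
clock: 51.35
eef_pos: [556.5, 244.9, 209.2]
tool_rot: [2.652, 1.552, 1.14]
force: [1.2, 1.3, 2.3]
width: 9.5
t 51.35 p [556.5 244.9 209.2] rpy [2.652 1.552 1.14 ] F [1.2 1.3 2.3] w 9.5
[  2.14244451 -48.50159386  38.60643047] th 0.3804143980378484 2.11177416278872
t 51.35 p [556.5 244.9 209.2] rpy [2.652 1.552 1.14 ] F [1.2 1.3 2.3] w 9.5
turn [ 0.008 -0.016 -0.009] shift before turn [ 39.4   0.3 -47.9] after turn [ 38.6   0.3 -48.5] rows 1.4
```

```bash
python3 -m handwheel '-1 4 0 -6 0 -0.008 -0.005;-1 4.5 0 -6 0 -0.008 -0.004;-1 5 0 -6 0 0 0;-1 5 0 -6 0 0 0;-1 5 0 -5 0 0 0;-1 0 0 0 0 0 0'
python3 - <<'E'
from h import *
s=st();d=s['eef_pos']-[554.4,293.4,170.6];print(d, 'th',np.arctan2(110+d[2],120+d[1])-np.arctan2(110,120),np.hypot(110+d[2],120+d[1])-162.8)
plan(554.4,293.4,170.6,-np.pi/2+.05)
E
```

```text
clock: 51.95
eef_pos: [555.0, 279.1, 185.2]
tool_rot: [2.8, 1.567, 1.289]
force: [1.0, 1.4, -0.3]
width: 9.9
t 51.95 p [555.  279.1 185.2] rpy [2.8   1.567 1.289] F [ 1.   1.4 -0.3] w 9.9
[  0.58567738 -14.26623284  14.63583841] th 0.12531856670248043 0.6433288148256793
t 51.95 p [555.  279.1 185.2] rpy [2.8   1.567 1.289] F [ 1.   1.4 -0.3] w 9.9
turn [ 0.009 -0.004 -0.001] shift before turn [ 14.7   0.2 -14.2] after turn [ 14.6   0.1 -14.3] rows 0.5
```

```bash
python3 -m handwheel '-1 5 0 -5 0 0 0;-1 5 0 -5 0 0 0;-1 3 0 -3 0 0 0;-1 1.5 0 -1 0 0 0;-1 0 0 0 0 0 0'
python3 - <<'E'
from h import *
s=st();d=s['eef_pos']-[554.4,293.4,170.6];print(d, 'th',np.arctan2(110+d[2],120+d[1])-np.arctan2(110,120),np.hypot(110+d[2],120+d[1])-162.8)
cv2.imwrite('pics/d4.png',np.hstack([big(get_image('side'),190,150,140,150,3),big(get_image('top'),180,150,120,150,3)]))
E
```

```text
clock: 52.45
eef_pos: [554.4, 293.2, 171.0]
tool_rot: [2.465, 1.568, 0.952]
force: [-1.4, 2.3, 0.3]
width: 9.8
t 52.45 p [554.4 293.2 171. ] rpy [2.465 1.568 0.952] F [-1.4  2.3  0.3] w 9.8
[-0.01387374 -0.16769574  0.44912352] th 0.002726842711188504 0.16867806596704327
```

View pics/d4.png

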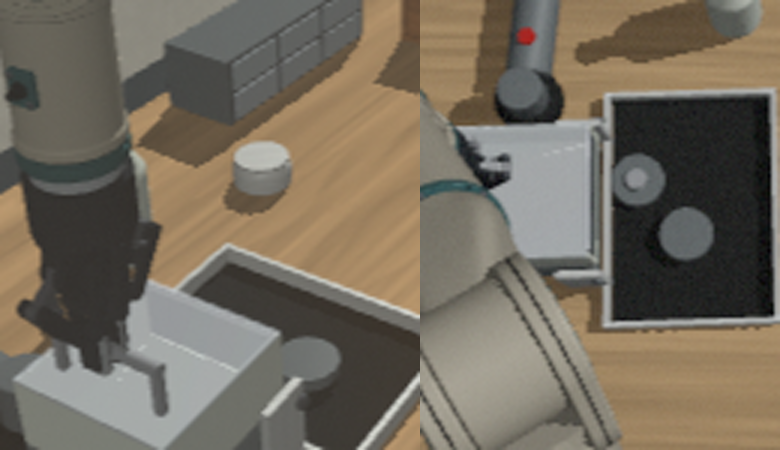

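Caddy is level; two holders lie in the tray. Release the bar, with a small open, and rise.

```bash
python3 -m handwheel '0 0.5 0 0 0 0 0;0 0 0 0 0 0 0;0 0 0 0 0 0 0;0 0 0 0 0 0 0;0 -8 0 0 0 0 0;0 -15 0 0 0 0 0;0 -25 0 0 0 0 0;0 -35 0 0 0 0 0;0 -25 10 0 0 0 0;0 0 0 0 0 0 0' ; python3 -m handwheel '0 0 -10 10 0 0 0;0 0 -25 25 0 0 0;0 0 -30 30 0 0 0;0 0 -30 30 0 0 0;0 0 -30 30 0 0 0;0 0 -30 30 0 0 0;0 0 -20 30 0 0 0;0 0 0 0 0 0 0;0 0 0 0 0 0 0'
python3 - <<'E'
from h import *
st()
a=get_image('top');b=get_image('side');cv2.imwrite('pics/e_t.png',a);cv2.imwrite('pics/e_s.png',b)
cv2.imwrite('pics/e1.png',np.hstack([big(b,170,190,150,170,2.7),big(a,160,120,140,170,2.7)]))
E
```

```text
clock: 53.55
eef_pos: [563.7, 290.2, 281.1]
tool_rot: [-0.848, 1.566, -2.361]
force: [-0.2, -0.1, 0.3]
width: 43.0
clock: 54.45
eef_pos: [388.7, 88.1, 279.5]
tool_rot: [-1.136, 1.562, -2.649]
force: [0.7, 0.3, 0.3]
width: 42.6
t 54.45 p [388.7  88.1 279.5] rpy [-1.136  1.562 -2.649] F [0.7 0.3 0.3] w 42.6
```

View pics/e1.png

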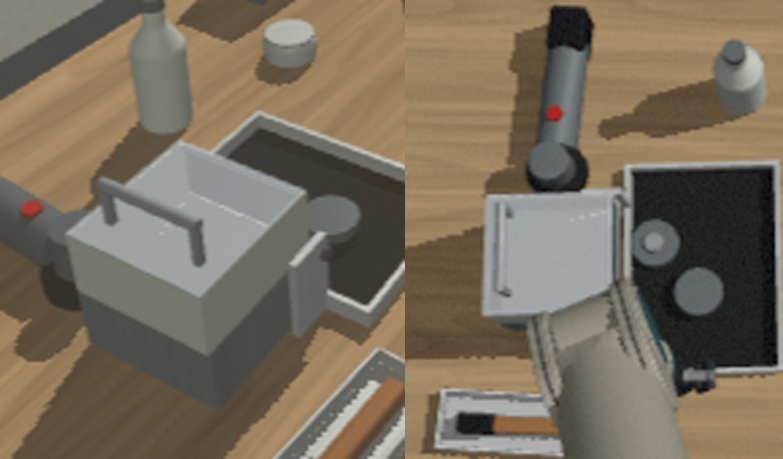

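View pics/e_t.png

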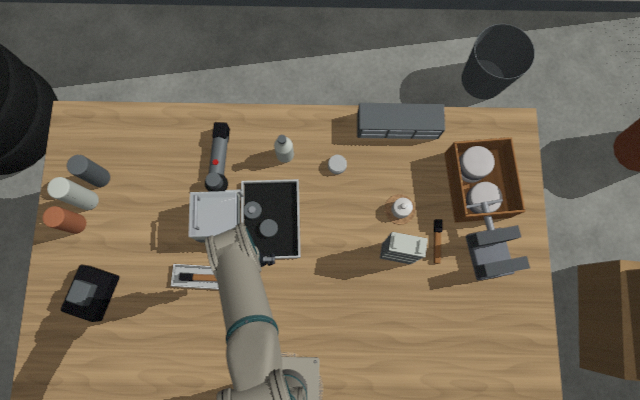

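View pics/e_s.png

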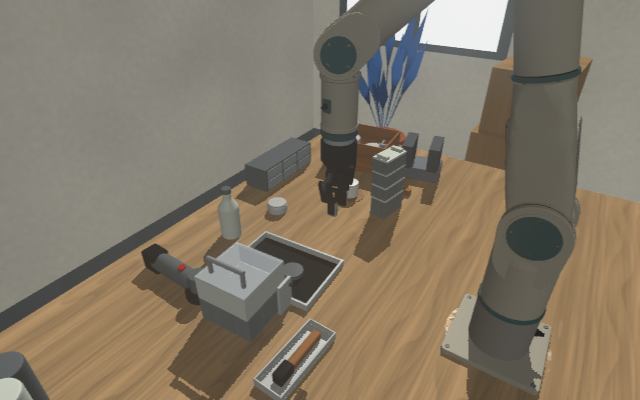

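Run:
```python
from h import *
a=cv2.imread('pics/e_t.png')
c=lambda x,y:(160+(x-405)/2.7,120+y/2.7)
o=np.array([559.3,172]);yw=.047;R=np.array([[np.cos(yw),np.sin(yw)],[-np.sin(yw),np.cos(yw)]])
for p in((655,242),(698,291)): w=bp('top',*c(*p),14);print(w,R@(w-o))
b=big(a,240,190,60,50,6.5);bigP('top',a,240,190,6.5)
for p in((655,242),(698,291)): circ('topz',b,bp('top',*c(*p),14),31,14)
b2=big(a,375,180,50,50,6.5);bigP('top',a,375,180,6.5)
circ('topz',b2,(607,-382),33,6);circ('topz',b2,(607,-382),33,45);circ('topz',b2,(607,-382),55,3,(255,0,0))
cv2.imwrite('pics/f.png',np.hstack([b,b2]))
```

```text
[595.0448799  136.48482565] [ 34.03680824 -37.15534596]
[531.59711957  78.23185749] [-32.07776856 -92.36303859]
```

View pics/f.png

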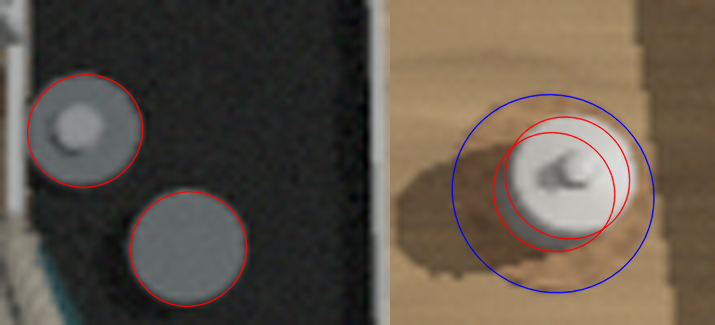

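```bash
python3 -m handwheel '0 0 0 0 0 0 0;0 0 0 0 0 0 0;0 0 0 0 0 0 0' && python3 -c "
from h import *
st(); print(ctrl.finish_job())"
```

```text
clock: 54.85
eef_pos: [390.6, 91.4, 279.1]
tool_rot: [-1.338, 1.563, -2.845]
force: [-0.3, -0.4, 0.4]
width: 42.7
t 54.85 p [390.6  91.4 279.1] rpy [-1.338  1.563 -2.845] F [-0.3 -0.4  0.4] w 42.7
the job is handed in; nothing more can be done
None
```

The job is done and handed in at about 55 s. I did the steps in the order asked:

1. Laid the brush from the lid in the metal tray.
2. Stood the jar on the cork mat.
3. Stacked all three low boxes on the tall box.
4. Tipped the caddy by its bar to about 0.64 rad (37°), lowered it level and let go.

**Last checks:**
- **Brush:** lies flat in its tray.
- **Jar:** upright on the mat, about 2–3 mm off the middle by the overlay.
- **Stack:** seams tight, and the top lid sits at its expected height.
- **Pad holders:** both lie flat in the catch tray. I saw only two through the clear lid, and the caddy now looks empty.
- **Caddy:** level on its stand.
- **Other things on the bench:** look unmoved in the last pictures.

**Disagreement:** the top camera put each stacked lid 1–3 mm farther out in x than the one below, while the arm's positions showed 0–1.5 mm. All three boxes still went down over the lugs without resistance.

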